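Load the lens carrier and latch its keeper bar

TASK

Get the lens carrier ready to travel: tip its loose lid up by the brass fin while the lid's other end still rests on the carrier, then lift it off and lay it flat, fin up, lengthwise in the middle of the green felt pad. Next set every amber lens on the cork mat flat into a bay of its own, gripping the lenses lightly, and only when all are in, swing the brass keeper bar over them and fully down between the prongs of its fork. Leave everything else on the bench where it is.

Things in the scene. Friction and masses are not known exactly. Their poses are not given: they have to be found in the camera images.
- carrier: lens carrier, fixed: dark wooden block 56 mm (x) by 200 mm (y), rim 15 mm above the bench. Four square bays 42 mm wide, 7 mm deep, in a row along y. Beyond its +y end (y = 115 to 129 mm) a brass hinge bracket 42 mm high; beyond its -y end the fork: two brass prongs 50 mm high at y = -120 mm, 18 mm apart. Origin: centre of the block, on the bench
- bay0 (a point): centre of the floor of bay 0 of the carrier (bays lie at y = -72, -24, 24, 72 mm in the carrier's frame, 8 mm above the bench); any lens may go in any bay
- bay1 (a point): centre of the floor of bay 1 of the carrier (bays lie at y = -72, -24, 24, 72 mm in the carrier's frame, 8 mm above the bench); any lens may go in any bay
- bay2 (a point): centre of the floor of bay 2 of the carrier (bays lie at y = -72, -24, 24, 72 mm in the carrier's frame, 8 mm above the bench); any lens may go in any bay
- bay3 (a point): centre of the floor of bay 3 of the carrier (bays lie at y = -72, -24, 24, 72 mm in the carrier's frame, 8 mm above the bench); any lens may go in any bay
- keeper (a joint): keeper bar hinge, rad: 0 = closed (bar level, pointing along the carrier's -y, in the fork; hard stop), grows as the knob end swings up and over; 1.57 upright; stop at 2.1. Starts at 1.85 to 2.05, leaning out past the +y end. Stiff hinge (0.16 N m): the bar stays where left, both ways. Bar 12 mm wide, 6 mm thick; closed, its underside is 33 mm above the bench, 3 mm over seated lenses
- keeper_hinge (a point): point on the keeper bar's hinge axis (0, 122, 36 mm in the carrier's frame); the axis runs along the carrier's x
- keeper_knob (a point): centre of the red ball knob, 18 mm across, at the free end of the keeper bar, 264 mm from the hinge axis; closed, it is 22 mm beyond the prongs, 36 mm above the bench. Its frame turns with the bar
- lid: loose wooden lid on the carrier's rim: plate 70 mm (x) by 214 mm (y), 5 mm thick, with a skirt 6 mm deep below its edge that goes round the outside of the block with 3 mm play; 120 g. Brass fin on top. Origin: centre, level with the skirt's lower edge, 11 mm under the plate's top; seated, it is 9 mm above the bench, axes along the carrier's
- lid_fin (a point): centre of the brass fin on the lid: 12 mm thick (lid's x), 30 mm wide (lid's y), 26 mm high over the plate, at 0, -80, 24 mm in the lid's frame (the end over the fork)
- lid_heel (a point): lower edge of the lid's skirt at the end away from the fin (0, 105, 0 mm in the lid's frame); this end stays on the carrier while the lid is tipped
- pad: green felt pad fixed to the bench, 115 mm (x) by 255 mm (y), 3 mm thick; origin: centre of its underside. The lid goes on it, long side along the pad's y (either way round)
- mat: cork mat 240 by 240 mm, 3 mm thick, fixed; origin: centre of its underside
- lens0: eyepiece lens cell: a dark upright cylinder 36 mm across and 22 mm high with a domed amber glass on top (50 g, thin-walled: keep the squeeze under 40 N per finger, i.e. 80 N of contact in all). Origin: centre of the underside, z up. Starts upright on the cork mat; some starts have only two or three of the four (absent ones read None)
- lens1: eyepiece lens cell: a dark upright cylinder 36 mm across and 22 mm high with a domed amber glass on top (50 g, thin-walled: keep the squeeze under 40 N per finger, i.e. 80 N of contact in all). Origin: centre of the underside, z up. Starts upright on the cork mat; some starts have only two or three of the four (absent ones read None)
- lens2: eyepiece lens cell: a dark upright cylinder 36 mm across and 22 mm high with a domed amber glass on top (50 g, thin-walled: keep the squeeze under 40 N per finger, i.e. 80 N of contact in all). Origin: centre of the underside, z up. Starts upright on the cork mat; some starts have only two or three of the four (absent ones read None)
- lens3: eyepiece lens cell: a dark upright cylinder 36 mm across and 22 mm high with a domed amber glass on top (50 g, thin-walled: keep the squeeze under 40 N per finger, i.e. 80 N of contact in all). Origin: centre of the underside, z up. Starts upright on the cork mat; some starts have only two or three of the four (absent ones read None)
- viewer: hooded walnut stereo viewer, 150 mm wide, 147 mm high; bystander, leave alone; origin under its centre
- ruler: steel ruler 25 by 200 by 3 mm, lying along its y; bystander
- nut: knurled brass nut 28 mm across, 9 mm high; bystander
- brush: lens brush lying along its x; bystander
- driver: screwdriver lying along its x; bystander
- jar: jar 60 mm across, 75 mm high; bystander
There are look-alikes about, which are no part of the job. What is shaped like the lid but blue is not meant.

How it is judged:
On the way, in this order (a step that is already met when the one before it is completed fails the run):
1. the lid is tipped up by at least 0.15 rad (9 degrees) while its heel end still rests on the carrier (angle between lid's own z axis and vertical above 0.15 rad and z of lid_heel in the frame of carrier below 0.022 m and y of lid_heel in the frame of carrier between 0.085 and 0.125 m), for 0.1 s.
2. the lid lies flat, fin up, on the felt pad (x of lid in the frame of pad between -0.03 and 0.03 m and y of lid in the frame of pad between -0.035 and 0.035 m and z of lid in the frame of pad below 0.009 m and angle between lid's own z axis and vertical below 0.08 rad and angle between the y axis of lid and the y axis of pad, either way round below 0.3 rad), for 0.2 s.
3. every lens present sits flat in a bay while the keeper bar is still open (over 0.8 rad) (z of lens0 in the frame of carrier between 0.004 and 0.0115 m and x of lens0 in the frame of carrier between -0.008 and 0.008 m and y of lens0 in the frame of carrier between -0.08 and 0.08 m and angle between each of lens0, lens1, lens2, lens3's own z axis and vertical below 0.12 rad and z of lens1 in the frame of carrier between 0.004 and 0.0115 m and x of lens1 in the frame of carrier between -0.008 and 0.008 m and y of lens1 in the frame of carrier between -0.08 and 0.08 m and z of lens2 in the frame of carrier between 0.004 and 0.0115 m and x of lens2 in the frame of carrier between -0.008 and 0.008 m and y of lens2 in the frame of carrier between -0.08 and 0.08 m and z of lens3 in the frame of carrier between 0.004 and 0.0115 m and x of lens3 in the frame of carrier between -0.008 and 0.008 m and y of lens3 in the frame of carrier between -0.08 and 0.08 m and value of joint keeper above 0.8 rad), for 0.2 s.
4. the keeper bar is fully down in its fork (value of joint keeper below 0.04 rad), for 0.2 s.
At the end, for the whole second after the job is handed in: Every lens present lies flat (0.12 rad) on a bay floor; keeper within 0.04 rad of closed; lid flat on the pad, fin up, centre within 30 mm across and 35 mm along of the pad's centre, length within 0.3 rad of the pad's; all released and at rest (all of step 2 and z of lens0 in the frame of carrier between 0.004 and 0.0115 m and x of lens0 in the frame of carrier between -0.008 and 0.008 m and y of lens0 in the frame of carrier between -0.08 and 0.08 m and angle between each of lens0, lens1, lens2, lens3's own z axis and vertical below 0.12 rad and z of lens1 in the frame of carrier between 0.004 and 0.0115 m and x of lens1 in the frame of carrier between -0.008 and 0.008 m and y of lens1 in the frame of carrier between -0.08 and 0.08 m and z of lens2 in the frame of carrier between 0.004 and 0.0115 m and x of lens2 in the frame of carrier between -0.008 and 0.008 m and y of lens2 in the frame of carrier between -0.08 and 0.08 m and z of lens3 in the frame of carrier between 0.004 and 0.0115 m and x of lens3 in the frame of carrier between -0.008 and 0.008 m and y of lens3 in the frame of carrier between -0.08 and 0.08 m and value of joint keeper below 0.04 rad and linear speed of each of lid, lens0, lens1, lens2, lens3 below 0.02 m/s); the robot touches nothing.
It fails at once if a lens is squeezed with more than 80 N in all (40 N per finger) (contact force between the fingers and lens0 above 80 N or contact force between the fingers and lens1 above 80 N or contact force between the fingers and lens2 above 80 N or contact force between the fingers and lens3 above 80 N).
It fails at once if a bystander is moved more than 25 mm (distance of any of viewer, ruler, nut, brush, driver, jar from where it was at the start of the episode above 0.025 m).
Of lens0, lens1, lens2, lens3 only 2 to 4 are there at a start; the rules pass over those that are not, and their reading is None.
At some moment in a run one of lens0, lens1, lens2, lens3 may be knocked a few centimetres aside while the robot is not near it.
Once in a run the grip may slacken for a moment while it holds something.
It also fails if it takes over 192 s, if anything falls off the work surface, if the arm or the gripper's body presses on something with over 40 N, if the wrist force passes 120 N, or if a joint passes its speed limit or range.

ROBOT

A 6-joint arm with a two-finger parallel gripper is mounted at the origin on the work surface. World frame = base frame: x ahead of the robot, y to its left, z up, the work surface at z = 0. Lengths are in m, angles in rad, forces in N, time in s.
With the tool pointing down it reaches from about 0.3 to 0.775 m from the base axis. Payload 14.6 kg.
Tool frame: the origin (TCP) lies at the very end of the fingers, on their centre line; the grasp point (between the pads) lies 19 mm behind it; y points along the fingers, z is the direction in which the jaws open and shut, and the axes are right-handed (so a half turn about y gives the same grasp; the last joint's range is limited). The gripper opens to 94 mm and grips with 3 to 60 N. Pads are 16 mm wide; open, the fingers measure 119 mm over their backs; the gripper's body (75 mm by 177 mm) begins 78 mm behind the grasp point.
Start: joints at [-1.308, 0.3, 1.521, -0, 1.321, -0.067], TCP at [0.178, -0.52, 0.205] pointing down, gripper open.
Joint ranges: [-3.03, 3.03], [-0.79, 2.21], [0.23, 2.52], [-1.04, 4.18], [0, 3.07], [-2.55, 2.55]. Speed limits (rad/s): [2.22, 2.22, 2.57, 3.14, 3.14, 3.14].

INTERFACE

Orientations are given as [roll, pitch, yaw] about the fixed x, y, z axes, in that order (R = Rz(yaw) Ry(pitch) Rx(roll)).
In Python, from station import get_obs, camera, hand_in, masks_of gives the robot as it stands.
- The arm moves only by the shell command python3 -m jog 'ROWS' [FORCE]. ROWS is text: rows parted by semicolons, each of 7 numbers parted by spaces: the shift along the world's x, y, z in mm, then the turn, a rotation vector about the world's x, y, z in degrees, then the closure, from 0 (fully open) to 1 (shut). A call has 1 to 10 rows; each row is the pose to reach, as a shift and turn from the pose measured when the call began; what a row does not reach only later rows make up. A row lasts 1/12 s, in which the tool goes at most 41.7 mm and 7.16 degrees, less where a joint would pass 70% of its speed; a pose out of reach is approached as far as the arm can. A call with a gripper value outside its range is refused whole. The fingers move at their own pace and stop on an object; FORCE is the grip in N (left out, the last holds). Time passes only in rows, so rows that repeat a pose let the fingers close. It gives the time, the measured TCP pose, the force and the opening at its end, in the units of the state.
- get_obs(): the state, without advancing time (a new reading comes with each control period).
- camera(name): name is "scene" or "top"; returns a dict with "img" (400x640x3 uint8, red, green, blue), "range_z" (400x640 float32, m along the optical axis (not along the pixel's ray), 0 where there is no reading), "fx", "fy", "cx", "cy" (pixels), "k1" (the pictures are not rectified: a ray, as slopes to the right and down, at radius r is drawn at 1 + k1 r^2 times it, then the intrinsics apply), "rvec" (rotation vector, rad) and "tvec" (3), from world to camera coordinates, as OpenCV has them. Camera axes: x right, y down, z forward; pixel columns grow to the right and rows downward; lengths in m; the calibration is good to about 2 mm. A picture is of the moment at which its call begins.
- hand_in(): hands the job in, once; it reports no verdict.
Trained networks look in the newest picture that a camera, given by its name, has taken for a name from the list of things; names that differ only in an ending like _2 or _b are one class to them, and where a whole thing is asked for, a point or a joint stands for the part that bears it (a point fixed in the world has none). Each returns a list of dicts, best first, with "conf" (0 to 1); they miss things now and then, are a little off and sometimes report something else, mostly with a low value. They report only what shows in the picture. A call takes as long as a camera call. They do not tell look-alikes from the thing itself.
- masks_of(thing, camera): "mask" (400x640 bool, what is visible of it) and "extent" ([left, top, right, bottom] in pixels, round what is visible of it).
The state is a dict: "time_s": time; "qpos": joint angles; "joint_vel": joint speeds; "tau": joint torques, N m; "ee_pos": TCP position; "eef_rot": TCP orientation; "force": force on the tool from outside, world axes, zero at the start; "moment": the same for the moment, N m; "grip_width": finger opening in m.
Only numpy, scipy, OpenCV 4.12 (cv2) and the standard library are available. Lean on these libraries where they do the work, as an engineer would, in place of code of your own. Each camera call takes 0.05 s, during which the arm holds its last target.

## Working session

There is one attempt and no reset: what is moved stays moved. The work goes in short steps, Python scripts to look and compute and a shell command to move; the robot and the scene stay as the last step left them, time stands still between calls to the robot, and variables do not carry over. Pictures are saved under pics/ and viewed, and the job is handed in when it is done.

```bash
ls; mkdir -p pics
python3 - <<'E'
from station import *
import cv2
print(get_obs())
for n in("scene","top"):
    c=camera(n); cv2.imwrite(f"pics/{n}0.png",c["img"][:,:,::-1]); print({k:v for k,v in c.items() if k not in("img","range_z")})
E
```

```text
pics
{'time_s': 0.0, 'qpos': array([-1.30754437e+00,  3.00469056e-01,  1.52162729e+00,  1.67922053e-05,
        1.32071442e+00, -6.66380866e-02]), 'joint_vel': array([-7.95262911e-04,  7.93985312e-05, -2.12728642e-03, -7.87848498e-04,
       -4.60116975e-04,  1.49285698e-03]), 'tau': array([ 7.35104804e-04, -5.31811559e+01, -3.52730942e+01,  7.08737341e-02,
        2.43776949e-02, -7.97226971e-05]), 'ee_pos': array([ 0.1780734 , -0.52007226,  0.20486791]), 'eef_rot': array([-1.57201065e+00,  9.73412510e-05, -2.81170683e+00]), 'force': array([ 0.34167188, -0.18825981, -0.00359331]), 'moment': array([-0.00577862,  0.02340132,  0.00464384]), 'grip_width': 0.09395025536373931}
{'fx': 486.91673527456146, 'fy': 486.91673527456146, 'cx': 312.9734144692202, 'cy': 198.37114675235438, 'k1': -0.03344688261774529, 'rvec': array([ 2.05134429,  0.65845912, -0.36942726]), 'tvec': array([-0.40703893, -0.15076098,  1.69348456])}
{'fx': 483.1728946205507, 'fy': 483.1728946205507, 'cx': 326.2859144933107, 'cy': 208.02254757793048, 'k1': -0.08980515916314621, 'rvec': array([ 2.17735354, -2.13862462,  0.12228879]), 'tvec': array([-0.06690834,  0.5382849 ,  1.49667087])}
```

View pics/scene0.png

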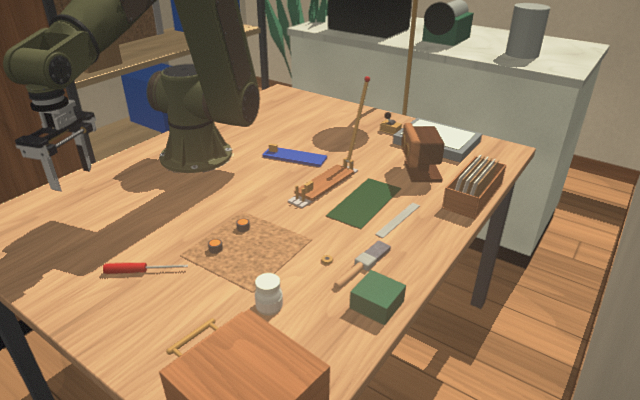

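View pics/top0.png

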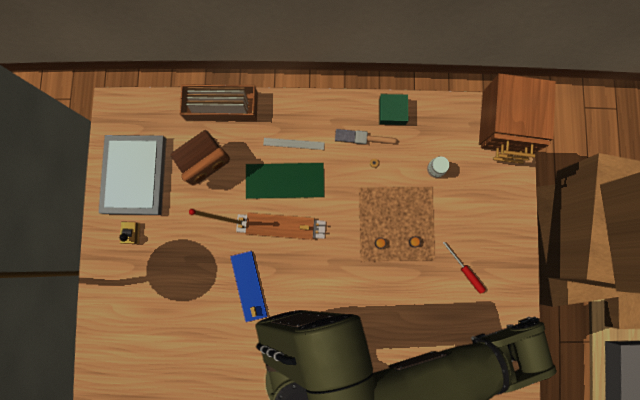

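The top view shows the wooden lid on the carrier at (280,226) and its fin near (306,227). The knob is at (191,211), the pad at (285,181), and two lenses are on the mat at (381,243) and (415,242). The blue look-alike is at (249,286). Next I'll measure these.

```bash
cat > h.py <<'E'
import numpy as np, cv2
from station import *
def undist(c,u,v):
    K=np.array([[c["fx"],0,c["cx"]],[0,c["fy"],c["cy"]],[0,0,1]])
    p=cv2.undistortPoints(np.stack([u,v],-1).reshape(-1,1,2).astype(float),K,np.array([c["k1"],0,0,0.]))
    return p.reshape(-1,2)
def world(c):
    h,w=c["range_z"].shape
    vv,uu=np.mgrid[:h,:w]
    s=undist(c,uu.ravel(),vv.ravel()); z=c["range_z"].ravel().astype(float)
    P=np.c_[s*z[:,None],z]
    R=cv2.Rodrigues(c["rvec"])[0]
    W=(P-c["tvec"])@R
    W[z<=0]=np.nan
    return W.reshape(h,w,3)
def proj(c,X):
    K=np.array([[c["fx"],0,c["cx"]],[0,c["fy"],c["cy"]],[0,0,1]])
    return cv2.projectPoints(np.array(X,float).reshape(-1,1,3),c["rvec"],c["tvec"],K,np.array([c["k1"],0,0,0.]))[0].reshape(-1,2)
def crop(c,x0,y0,x1,y1,s,fn):
    cv2.imwrite(fn,cv2.resize(c["img"][y0:y1,x0:x1,::-1],None,fx=s,fy=s,interpolation=cv2.INTER_CUBIC))
def rect(W,m,zr=None):
    p=W[m]; p=p[~np.isnan(p[:,0])]
    if zr: p=p[(p[:,2]>zr[0])&(p[:,2]<zr[1])]
    if len(p)<4: return None
    (cx,cy),(a,b),t=cv2.minAreaRect((p[:,:2]*1000).astype(np.float32))
    if a<b: a,b,t=b,a,t+90
    return dict(c=(round(cx,1),round(cy,1)),size=(round(a,1),round(b,1)),ang=round(((t+90)%180)-90,1),z=np.round(np.percentile(p[:,2]*1000,[2,50,98]),1),mean=np.round(p.mean(0)*1000,1),n=len(p))
E
python3 - <<'E'
from h import *
for n in("top","scene"):
    c=camera(n);W=world(c)
    bench=W[...,2]
    print(n)
    for t in["carrier","lid","lid_fin","pad","mat","lens0","keeper","keeper_knob","ruler","nut","jar","brush","viewer","driver"]:
        for d in masks_of(t,n)[:5]:
            if d["conf"]>.15: print(t,round(d["conf"],2),d["extent"],rect(W,d["mask"]))
    if n=="top": crop(c,170,150,350,270,4,"pics/a1.png")
    else: crop(c,230,70,410,220,4,"pics/a2.png")
E
```

```text
top
carrier 0.93 [189.2, 208.8, 326.7, 238.0] {'c': (487.0, 160.1), 'size': (427.9, 55.8), 'ang': 86.1, 'z': array([ -2.1,  10.2, 291.2]), 'mean': array([485.7, 142.3,  71.4]), 'n': 514}
carrier 0.63 [169.4, 128.8, 230.1, 181.6] {'c': (675.4, 341.3), 'size': (156.6, 113.1), 'ang': -50.1, 'z': array([ 64.3, 137. , 150. ]), 'mean': array([673.6, 328.6, 130.7]), 'n': 1838}
lid 0.88 [246.1, 215.6, 312.0, 240.1] {'c': (482.7, 90.8), 'size': (215.1, 74.7), 'ang': 85.4, 'z': array([10.4, 19.5, 41.8]), 'mean': array([481.2,  89.8,  19.8]), 'n': 1458}
lid 0.74 [335.3, 130.2, 396.8, 146.5] {'c': (775.8, -180.7), 'size': (202.9, 46.9), 'ang': 84.1, 'z': array([ 4.7, 17.4, 24.6]), 'mean': array([ 775.4, -162.7,   16.9]), 'n': 595}
lid 0.62 [226.6, 248.8, 264.6, 322.8] {'c': (290.1, 188.8), 'size': (216.5, 75.8), 'ang': 15.0, 'z': array([ 1.8, 10.5, 33.3]), 'mean': array([289.7, 186.3,  11.2]), 'n': 1533}
lid_fin 0.88 [233.3, 252.6, 269.2, 324.6] {'c': (289.6, 188.5), 'size': (216.0, 75.6), 'ang': 15.0, 'z': array([ 3. , 10.6, 34.1]), 'mean': array([289.1, 186.3,  11.3]), 'n': 1502}
lid_fin 0.87 
[... 7795 characters left out ...]
 352.6, 202.4] {'c': (481.6, 80.3), 'size': (229.1, 74.3), 'ang': 86.9, 'z': array([10. , 18.6, 43.9]), 'mean': array([488. ,  79.7,  19.6]), 'n': 889}
viewer 0.91 [401.2, 123.7, 441.0, 180.3] {'c': (634.4, 429.7), 'size': (381.4, 128.2), 'ang': -61.2, 'z': array([  4.9, 103.9, 146.1]), 'mean': array([699.1, 305.1,  88.1]), 'n': 2027}
driver 0.93 [99.7, 262.0, 190.4, 274.0] {'c': (351.1, -495.2), 'size': (215.8, 56.0), 'ang': 34.0, 'z': array([-1.2, 16.8, 26.5]), 'mean': array([ 340.4, -518.2,   16.1]), 'n': 575}
driver 0.55 [346.0, 79.1, 367.4, 161.4] {'c': (275.1, 634.8), 'size': (966.7, 61.3), 'ang': -60.8, 'z': array([-89. , 142.4, 287. ]), 'mean': array([448.8, 327.6, 132.6]), 'n': 418}
```

View pics/a1.png

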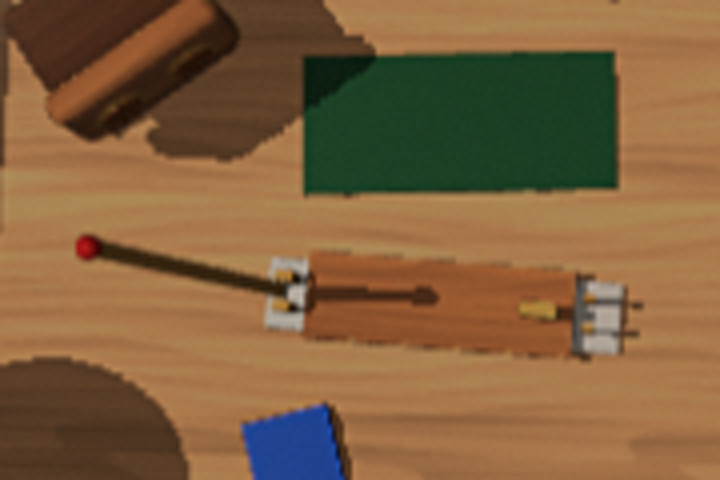

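View pics/a2.png

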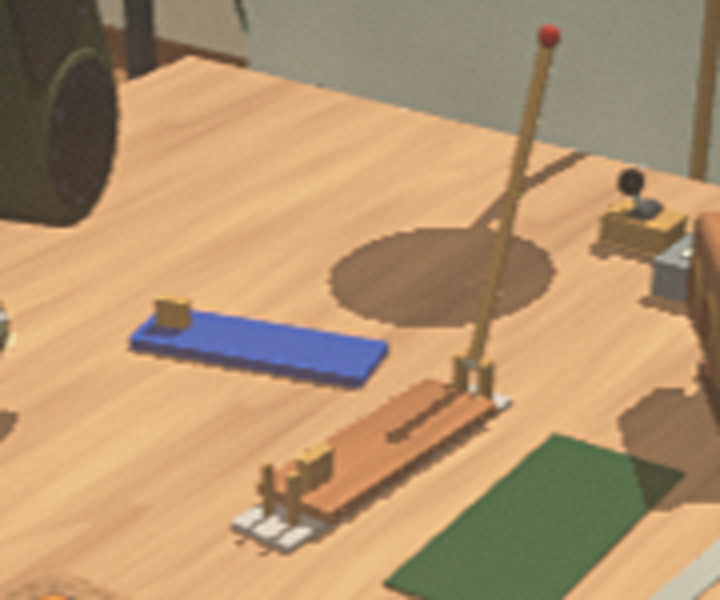

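Two things fit "lid". The wooden one sits at top (280,226) on the carrier with its fin at (305,227), and a blue one sits at (249,286). The enlarged crop confirms the wooden one: it lies between the fork and the hinge. Only two lenses show. Next I'll measure the fin, lid and knob more precisely.

Run:
```python
from h import *
for n in("top","scene"):
    c=camera(n);W=world(c)
    X,Y,Z=W[...,0]*1000,W[...,1]*1000,W[...,2]*1000
    r=(X>420)&(X<540)
    print(n,"fin",rect(W,r&(Y>-15)&(Y<40)&(Z>32)&(Z<52)))
    print("lid top",rect(W,r&(Y>-15)&(Y<196)&(Z>14)&(Z<26)))
    print("prongs",rect(W,r&(Y>-50)&(Y<-18)&(Z>28)&(Z<60)))
    print("bracket",rect(W,r&(Y>196)&(Y<230)&(Z>28)&(Z<45)))
    hsv=cv2.cvtColor(c["img"],cv2.COLOR_RGB2HSV)
    red=((hsv[...,0]<6)|(hsv[...,0]>174))&(hsv[...,1]>150)&(hsv[...,2]>80)
    print("knob",rect(W,red&(Z>200)))
    print("pad",rect(W,(hsv[...,0]>50)&(hsv[...,0]<85)&(hsv[...,1]>90)&(abs(Z)<12)&(X<720)))
    fp=W[(r&(Y>-15)&(Y<40)&(Z>32)&(Z<52))]
```

```text
top fin {'c': (475.2, 9.7), 'size': (28.6, 9.9), 'ang': -88.8, 'z': array([35.7, 44.8, 50.2]), 'mean': array([475.4,   9.6,  44.4]), 'n': 40}
lid top {'c': (480.5, 90.9), 'size': (213.0, 70.4), 'ang': 86.8, 'z': array([14.4, 19.4, 25.1]), 'mean': array([481.5,  91.8,  19.6]), 'n': 1264}
prongs {'c': (473.0, -29.4), 'size': (28.1, 6.3), 'ang': 0.3, 'z': array([36. , 45.9, 52.4]), 'mean': array([473.4, -29. ,  46.1]), 'n': 12}
bracket {'c': (490.2, 212.6), 'size': (32.7, 13.4), 'ang': -4.4, 'z': array([30.5, 40.9, 44.5]), 'mean': array([489.7, 212.2,  39.5]), 'n': 40}
knob {'c': (493.0, 298.0), 'size': (12.5, 11.3), 'ang': 16.7, 'z': array([286.6, 292. , 297. ]), 'mean': array([493.1, 297.7, 292. ]), 'n': 23}
pad {'c': (632.1, 81.3), 'size': (252.3, 112.2), 'ang': -87.8, 'z': array([-4.7,  2.5,  9.3]), 'mean': array([631.4,  81.1,   2.5]), 'n': 2592}
scene fin {'c': (477.4, 8.0), 'size': (36.2, 14.3), 'ang': -88.9, 'z': array([32.5, 42.5, 47.1]), 'mean': array([478.5,   5.7,  40.9]), 'n': 52}
lid top {'c': (480.9, 89.8), 'size': (214.1, 75.8), 'ang': 86.1, 'z': array([15. , 18.7, 22.6]), 'mean': array([486.2,  92.9,  18.7]), 'n': 724}
prongs {'c': (475.3, -32.6), 'size': (33.0, 11.6), 'ang': -12.6, 'z': array([29.6, 40.3, 50.1]), 'mean': array([474.8, -32.4,  40.4]), 'n': 40}
bracket {'c': (485.9, 208.1), 'size': (40.1, 17.7), 'ang': -11.2, 'z': array([28.7, 37.3, 44. ]), 'mean': array([490. , 207.9,  37. ]), 'n': 48}
knob {'c': (497.5, 291.8), 'size': (10.5, 6.3), 'ang': -62.0, 'z': array([286.9, 290. , 294. ]), 'mean': array([497.6, 291.6, 290.5]), 'n': 8}
pad None
```

```bash
python3 -m jog '298 530 0 0 0 67.2 0;298 530 0 0 0 67.2 0;298 530 0 0 0 67.2 0;298 530 0 0 0 67.2 0;298 530 0 0 0 67.2 0;298 530 0 0 0 67.2 0;298 530 0 0 0 67.2 0;298 530 0 0 0 67.2 0;298 530 0 0 0 67.2 0;298 530 0 0 0 67.2 0' 60
```

```text
time_s: 2.53
ee_pos: [0.3828, -0.1552, 0.2058]
eef_rot: [-1.57, -0.0, -1.632]
force: [1.1, 0.4, -0.3]
grip_width: 0.094
```

```bash
python3 -m jog '93 165 0 0 0 -0.4 0;93 165 0 0 0 -0.4 0.3;93 165 0 0 0 -0.4 0.5;93 165 -40 0 0 -0.4 0.5;93 165 -80 0 0 -0.4 0.5;93 165 -100 0 0 -0.4 0.5;93 165 -110 0 0 -0.4 0.5;93 165 -110 0 0 -0.4 0.5'
python3 - <<'E'
from h import *
o=get_obs();print(o["ee_pos"],o["eef_rot"],o["grip_width"])
for n in("top","scene"):
    c=camera(n)
    b=(240,170,330,250) if n=="top" else (270,100,380,220)
    crop(c,*b,6,f"pics/b_{n}.png")
E
```

```text
time_s: 3.2
ee_pos: [0.4742, 0.0105, 0.0927]
eef_rot: [-1.576, -0.0, -1.637]
force: [0.2, -0.8, -0.4]
grip_width: 0.0508
[0.47424404 0.01053007 0.09271897] [-1.57577696e+00 -4.57731307e-04 -1.63735374e+00] 0.050805375044968806
```

View pics/b_scene.png

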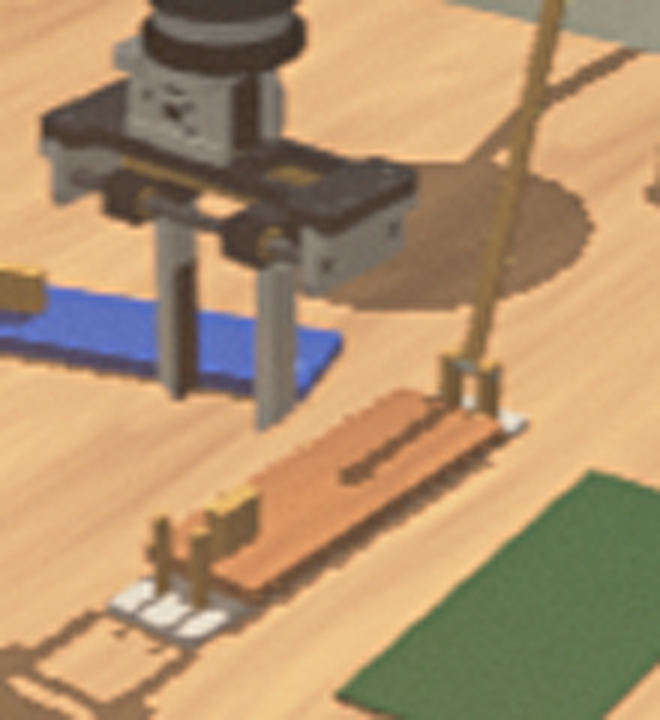

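The open fingers are over the fin, one on each side of it in x (fin at about (228,515) in the crop). I'm descending and gripping.

```bash
python3 -m jog '1.5 0 -20 0 0 0 0.5;1.5 0 -40 0 0 0 0.5;1.5 0 -55 0 0 0 0.5;1.5 0 -62 0 0 0 0.5;1.5 0 -68 0 0 0 0.5;1.5 0 -68 0 0 0 0.5;1.5 0 -68 0 0 0 0.5' 60
python3 -m jog '0 0 0 0 0 0 1;0 0 0 0 0 0 1;0 0 0 0 0 0 1;0 0 0 0 0 0 1;0 0 0 0 0 0 1;0 0 0 0 0 0 1' 60
```

```text
time_s: 3.88
ee_pos: [0.4782, 0.0095, 0.0295]
eef_rot: [-1.568, -0.0, -1.639]
force: [0.4, 0.2, 1.3]
grip_width: 0.047
time_s: 4.38
ee_pos: [0.4782, 0.0095, 0.0295]
eef_rot: [-1.568, -0.0, -1.639]
force: [-1.2, 0.5, 3.7]
grip_width: 0.0115
```

```bash
python3 -m jog '0 1 7 -2.3 0.2 0 1;0.1 1.7 14.5 -4.6 0.3 0 1;0.2 3 21.5 -6.9 0.5 0 1;0.3 4.6 28.8 -9.2 0.6 0 1;0.4 6.5 36 -11.5 0.8 0 1;0.6 8.7 43 -13.7 0.9 0 1;0.6 8.7 43 -13.7 0.9 0 1;0.6 8.7 43 -13.7 0.9 0 1;0.6 8.7 43 -13.7 0.9 0 1;0.6 8.7 43 -13.7 0.9 0 1' 60
python3 - <<'E'
from h import *
c=camera("scene"); crop(c,270,100,380,220,6,"pics/c1.png")
c=camera("top");W=world(c); X,Y,Z=[W[...,i]*1000 for i in range(3)]
m=masks_of("lid","top")
for d in m[:3]:
    print(d["conf"],d["extent"],rect(W,d["mask"]))
m=(abs(X-486)<30)&(Y>60)&(Y<196)&(Z>10)&(Z<80)
p=W[m]; A=np.c_[p[:,:2],np.ones(len(p))]; k=np.linalg.lstsq(A,p[:,2],rcond=None)[0]; print(k,np.degrees(np.arctan(np.hypot(*k[:2]))), "z at heel",np.array([.488,.196,1])@k)
E
```

```text
time_s: 5.22
ee_pos: [0.4786, 0.0179, 0.0721]
eef_rot: [-1.568, -0.239, -1.639]
force: [0.2, -0.7, -0.8]
grip_width: 0.0118
0.73 [300.1, 218.5, 309.9, 237.8] {'c': (475.2, 3.3), 'size': (69.5, 31.2), 'ang': -7.1, 'z': array([57.8, 65.7, 88. ]), 'mean': array([472.1,   1.6,  66.9]), 'n': 182}
0.62 [228.4, 249.7, 243.3, 282.1] {'c': (359.5, 192.5), 'size': (103.8, 84.7), 'ang': -67.1, 'z': array([ 4.7, 10.4, 18.9]), 'mean': array([355.7, 223.3,  12.8]), 'n': 232}
[0. 0. 0.] 0.0 z at heel 0.0
```

View pics/c1.png

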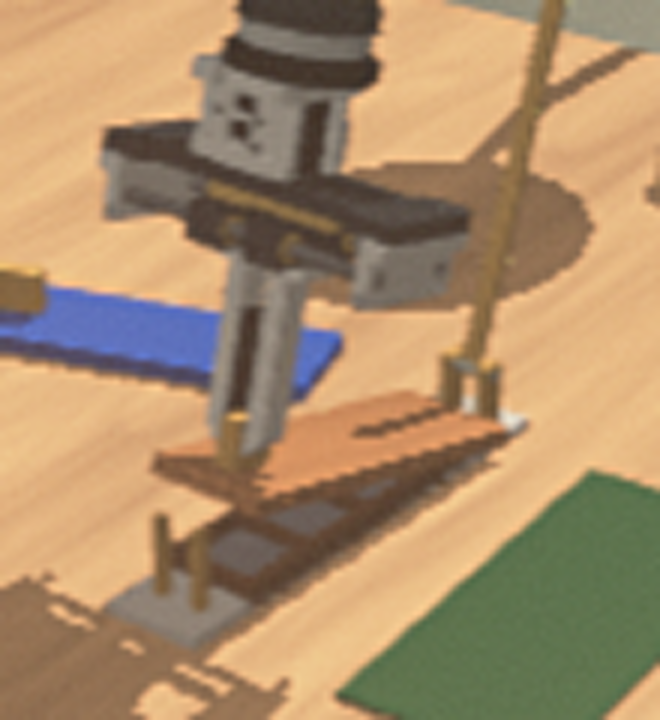

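The lid is tipped, with its far end still on the rim at about (500,430) in the crop. I'll check the angle and heel height from the scene camera's depth.

Run:
```python
from h import *
c=camera("scene");W=world(c); X,Y,Z=[W[...,i]*1000 for i in range(3)]
hsv=cv2.cvtColor(c["img"],cv2.COLOR_RGB2HSV)
m=(abs(X-484)<28)&(Y>25)&(Y<194)&(Z>12)&(Z<75)&(hsv[...,2]>140)
p=W[m]; A=np.c_[p[:,:2],np.ones(len(p))]; k=np.linalg.lstsq(A,p[:,2],rcond=None)[0]; print(len(p),k,np.degrees(np.arctan(k[:2])), "top z at heel",np.array([.488,.194,1])@k)
```

```text
256 [-0.01015217 -0.24634538  0.07046971] [ -0.58165629 -13.83899753] top z at heel 0.017724445206170482
```

Tilt is 13.8° with the heel still on the rim. Lifting off, then levelling.

```bash
python3 -m jog '0 0 8 0 0 0 1;0 0 20 0 0 0 1;0 0 35 0 0 0 1;0 0 50 0 0 0 1;0 0 65 0 0 0 1;0 0 80 0 0 0 1;0 0 95 0 0 0 1;0 0 110 0 0 0 1;0 0 110 0 0 0 1' 60
python3 -m jog '10 -2 0 2 0 1 1;20 -4 0 4 0 2 1;30 -6 0 6 -0.2 3 1;40 -8 0 8 -0.4 4 1;50 -8 0 10 -0.6 5 1;60 -8 0 12 -0.8 6 1;70 -8 0 13.7 -0.9 6 1;80 -8 0 13.7 -0.9 6 1;80 -8 0 13.7 -0.9 6 1' 60
python3 - <<'E'
from h import *
o=get_obs();print(o["ee_pos"],o["eef_rot"],o["grip_width"])
c=camera("scene"); crop(c,230,60,400,230,4,"pics/d1.png")
c=camera("top"); crop(c,170,130,370,260,4,"pics/d2.png")
E
```

```text
time_s: 6.17
ee_pos: [0.4797, 0.0179, 0.1854]
eef_rot: [-1.563, -0.239, -1.64]
force: [0.4, 0.4, -0.5]
grip_width: 0.0115
time_s: 6.92
ee_pos: [0.5604, 0.0094, 0.1845]
eef_rot: [-1.553, 0.0, -1.538]
force: [1.1, -0.1, -2.3]
grip_width: 0.0115
[0.56042476 0.00941956 0.18453179] [-1.55266533e+00  3.74320145e-04 -1.53752519e+00] 0.011527662574673268
```

View pics/d1.png

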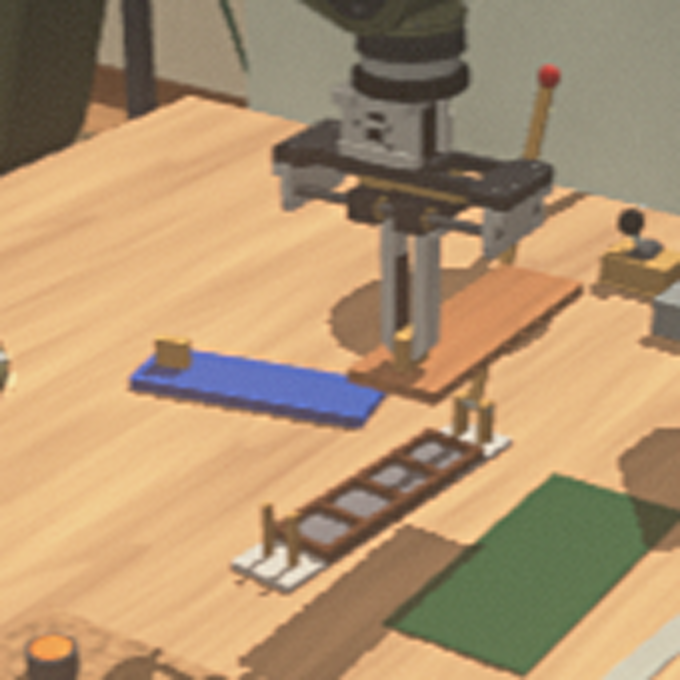

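View pics/d2.png

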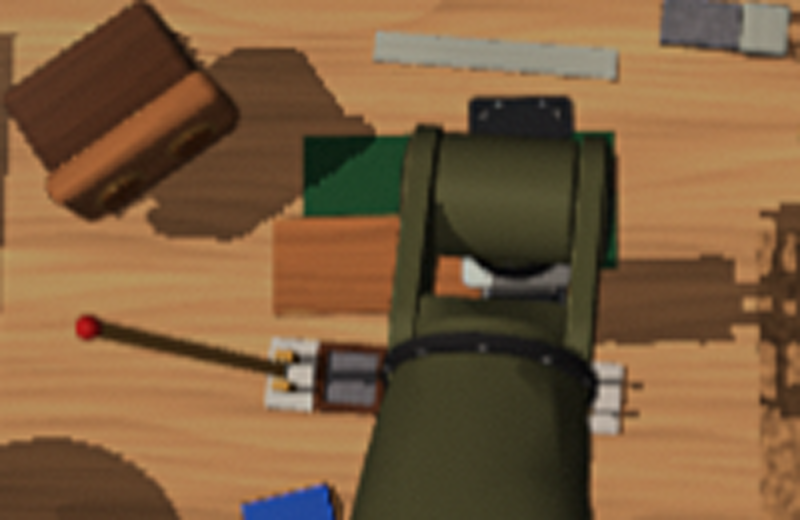

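```bash
python3 -m jog '25 -3 0 0 0.3 0 1;50 -6 0 0 0.6 0 1;74 -9.5 0 0 1 0 1;74 -9.5 -30 0 1 0 1;74 -9.5 -60 0 1 0 1;74 -9.5 -90 0 1 0 1;74 -9.5 -120 0 1 0 1;74 -9.5 -135 0 1 0 1;74 -9.5 -140 0 1 0 1;74 -9.5 -140 0 1 0 1' 60
python3 - <<'E'
from h import *
o=get_obs();print(o["ee_pos"],o["eef_rot"],o["grip_width"],o["force"])
c=camera("scene"); crop(c,270,80,430,240,4,"pics/e1.png")
W=world(c)
for d in masks_of("lid","scene")[:3]:print(d["conf"],d["extent"],rect(W,d["mask"]))
X,Y,Z=[W[...,i]*1000 for i in range(3)]
hsv=cv2.cvtColor(c["img"],cv2.COLOR_RGB2HSV)
m=(abs(X-632)<60)&(Y>20)&(Y<200)&(Z>14)&(Z<45)&(hsv[...,0]<20)
p=W[m]; A=np.c_[p[:,:2],np.ones(len(p))]; k=np.linalg.lstsq(A,p[:,2],rcond=None)[0]; print(len(p),k,rect(W,m))
E
```

```text
time_s: 7.85
ee_pos: [0.6325, 0.0007, 0.044]
eef_rot: [-1.572, 0.001, -1.537]
force: [-0.5, -0.0, 0.8]
grip_width: 0.0114
[0.63254567 0.00066251 0.04403786] [-1.57225646e+00  1.07565705e-03 -1.53658922e+00] 0.01135231523078494 [-0.49653791 -0.00555488  0.82765278]
0.88 [335.4, 181.5, 389.0, 215.8] {'c': (618.8, 78.5), 'size': (262.3, 129.9), 'ang': -75.8, 'z': array([ 2.8, 24.5, 54.6]), 'mean': array([637.7,  66.5,  25.5]), 'n': 828}
0.66 [263.9, 142.5, 320.5, 162.8] {'c': (367.8, 137.8), 'size': (477.9, 163.0), 'ang': -25.2, 'z': array([-0.7,  9.7, 33.8]), 'mean': array([284.7, 172.6,  10.6]), 'n': 694}
462 [-0.02652712 -0.09974908  0.04831947] {'c': (629.3, 100.1), 'size': (163.8, 72.1), 'ang': -86.2, 'z': array([14.2, 21.2, 30.2]), 'mean': array([636.8,  98.1,  21.6]), 'n': 462}
```

View pics/e1.png

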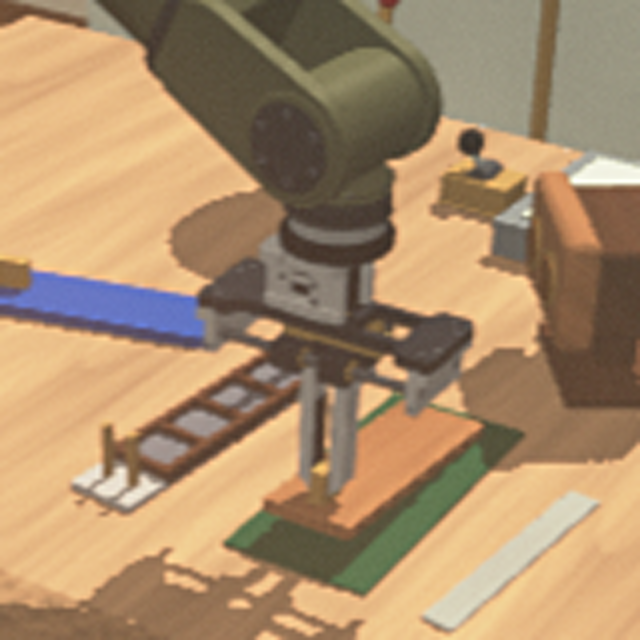

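The lid has sagged about 0.1 rad in the grip: the heel end is nearly on the felt and the fin end is still up. I'll lower it so it levels on the pad, then release.

```bash
python3 -m jog '0 0 -4 0 0 0 1;0 0 -8 0 0 0 1;0 0 -12 0 0 0 1;0 0 -16 0 0 0 1;0 0 -19 0 0 0 1;0 0 -19 0 0 0 1' 40
python3 -m jog '0 0 0 0 0 0 0.6;0 0 0 0 0 0 0.6;0 0 0 0 0 0 0.6;0 0 0 0 0 0 0.6;0 0 0 0 0 0 0.6;0 0 0 0 0 0 0.6' 40
python3 -m jog '0 0 30 0 0 0 0.6;0 0 70 0 0 0 0.6;0 0 110 0 0 0 0.6;0 0 150 0 0 0 0.6;0 0 150 0 0 0 0.6' 40
```

```text
time_s: 8.45
ee_pos: [0.6332, 0.0006, 0.0261]
eef_rot: [-1.57, 0.001, -1.537]
force: [0.9, -0.8, 0.4]
grip_width: 0.0118
time_s: 8.95
ee_pos: [0.6333, 0.0006, 0.0262]
eef_rot: [-1.57, 0.001, -1.536]
force: [-0.4, -0.1, 0.5]
grip_width: 0.0377
time_s: 9.37
ee_pos: [0.6358, 0.0005, 0.1851]
eef_rot: [-1.558, -0.0, -1.536]
force: [-0.2, -0.7, 0.5]
grip_width: 0.0377
```

Now I'll move towards the mat at (440,-230), which clears the view, and check the lid and remeasure the lenses and carrier.

```bash
python3 -m jog '-20 -25 0 0 0 0 0.3;-60 -60 0 0 0 0 0.3;-100 -90 0 0 0 0 0.3;-130 -120 0 0 0 0 0.3;-160 -155 0 0 0 0 0.3;-175 -190 0 0 0 0 0.3;-180 -220 0 0 0 0 0.3;-180 -250 0 0 0 0 0.3;-180 -280 0 0 0 0 0.3;-180 -280 0 0 0 0 0.3' 15
python3 - <<'E'
from h import *
print(get_obs()["ee_pos"])
for n in("top","scene"):
    c=camera(n);W=world(c);X,Y,Z=[W[...,i]*1000 for i in range(3)]
    hsv=cv2.cvtColor(c["img"],cv2.COLOR_RGB2HSV)
    cv2.imwrite(f"pics/f_{n}.png",c["img"][:,:,::-1])
    m=(X>570)&(X<690)&(Y>-45)&(Y<210)&(hsv[...,0]<20)&(Z>7)&(Z<22)
    p=W[m]; A=np.c_[p[:,:2],np.ones(len(p))]; k=np.linalg.lstsq(A,p[:,2],rcond=None)[0]
    print(n,"lid",rect(W,m),k)
    print(" pad",rect(W,(hsv[...,0]>50)&(hsv[...,0]<90)&(hsv[...,1]>80)&(abs(Z)<12)&(X<720)))
    m=(X>440)&(X<530)&(Y>-20)&(Y<196)&(Z>11)&(Z<20)
    print(" carrier rim",rect(W,m))
    for l in("lens0","carrier"):
      for d in masks_of(l,n)[:4]:
        if d["conf"]>.3: print(l,round(d["conf"],2),d["extent"],rect(W,d["mask"],(.015,.06)))
E
```

```text
time_s: 10.2
ee_pos: [0.455, -0.2838, 0.1849]
eef_rot: [-1.558, -0.001, -1.54]
force: [-0.0, 0.5, 0.4]
grip_width: 0.0657
[ 0.45503434 -0.28378943  0.1849464 ]
top lid {'c': (619.8, 83.0), 'size': (211.3, 95.4), 'ang': -88.7, 'z': array([ 7.6, 13.5, 20.2]), 'mean': array([628.9,  85.6,  13.5]), 'n': 1315} [-4.82246297e-05 -1.47557058e-03  1.36970670e-02]
 pad {'c': (632.1, 81.1), 'size': (251.9, 113.0), 'ang': -87.8, 'z': array([-4.5,  2.5,  9.7]), 'mean': array([630.5,  77.9,   2.5]), 'n': 1068}
 carrier rim {'c': (480.7, 89.9), 'size': (209.4, 56.1), 'ang': 86.4, 'z': array([11.1, 14.1, 19.3]), 'mean': array([480.6,  90.2,  14.4]), 'n': 440}
carrier 0.96 [191.6, 210.9, 327.5, 241.7] {'c': (480.4, 88.0), 'size': (266.3, 55.4), 'ang': 86.4, 'z': array([15.1, 18. , 52. ]), 'mean': array([482.6, 108.1,  23.5]), 'n': 259}
scene lid {'c': (629.3, 80.1), 'size': (222.9, 73.4), 'ang': -88.0, 'z': array([ 7.8, 12.7, 17.1]), 'mean': array([633.5,  74.3,  12.6]), 'n': 930} [-0.00841989  0.00076816  0.0179107 ]
 pad {'c': (578.5, 128.8), 'size': (140.0, 5.9), 'ang': -87.8, 'z': array([-2.2,  0.8,  4.8]), 'mean': array([577.3, 146. ,   1.1]), 'n': 7}
 carrier rim {'c': (481.4, 89.0), 'size': (206.5, 60.1), 'ang': 86.6, 'z': array([11.1, 13.7, 17.1]), 'mean': array([483. ,  89.2,  13.7]), 'n': 290}
lens0 0.71 [235.7, 219.8, 249.0, 233.8] {'c': (436.4, -231.1), 'size': (38.9, 32.2), 'ang': -48.3, 'z': array([15.6, 23.2, 28.2]), 'mean': array([ 438.2, -233.2,   22.7]), 'n': 114}
lens0 0.57 [209.5, 236.8, 223.5, 252.6] {'c': (442.5, -343.0), 'size': (33.7, 32.0), 'ang': -13.0, 'z': array([15.3, 23.9, 27.2]), 'mean': array([ 444.8, -343.7,   22.7]), 'n': 118}
carrier 0.74 [288.6, 79.2, 371.4, 208.9] {'c': (483.3, 89.3), 'size': (255.4, 56.6), 'ang': 86.1, 'z': array([15.1, 20.1, 48.9]), 'mean': array([482.9,  65. ,  25.3]), 'n': 152}
```

View pics/f_top.png

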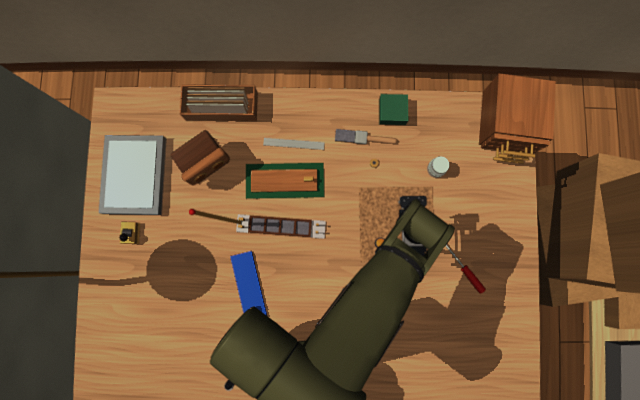

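View pics/f_scene.png

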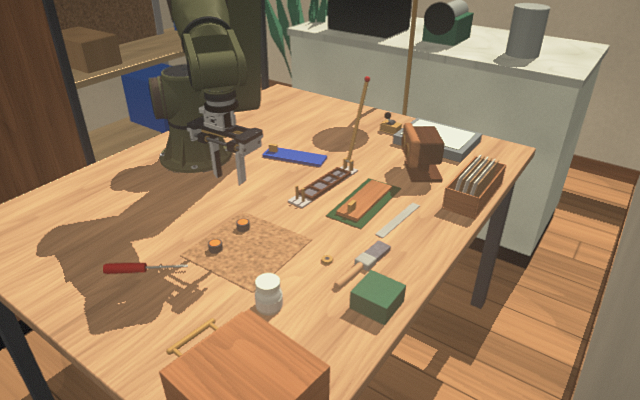

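The lid lies flat and central on the pad (top (285,181)). Both lenses are in the same places, at scene (242,225) and (215,245). I'm going for the lens near (436,-231).

```bash
python3 -m jog '-10 25 0 0 0.4 -2 0.3;-19 53 0 0 0.7 -4 0.3;-19 53 -40 0 0.7 -5.6 0.3;-19 53 -80 0 0.7 -5.6 0.3;-19 53 -110 0 0.7 -5.6 0.3;-19 53 -130 0 0.7 -5.6 0.3;-19 53 -140 0 0.7 -5.6 0.3;-19 53 -140 0 0.7 -5.6 0.3;-19 53 -140 0 0.7 -5.6 0.3' 15
python3 - <<'E'
from h import *
o=get_obs();print(o["ee_pos"],o["eef_rot"])
for n in("top","scene"):
    c=camera(n);W=world(c);X,Y,Z=[W[...,i]*1000 for i in range(3)]
    for d in masks_of("lens0",n)[:4]:
        if d["conf"]>.2: print(n,round(d["conf"],2),d["extent"],rect(W,d["mask"],(.012,.06)))
    if n=="scene": crop(c,170,150,320,280,5,"pics/g1.png")
E
```

```text
time_s: 11.25
ee_pos: [0.4376, -0.2253, 0.046]
eef_rot: [-1.57, -0.001, -1.632]
force: [0.8, 0.3, -0.3]
grip_width: 0.0658
[ 0.4376043  -0.22526978  0.04597487] [-1.56973720e+00 -7.27385917e-04 -1.63210381e+00]
top 0.39 [412.4, 239.3, 419.9, 248.7] {'c': (436.4, -346.6), 'size': (26.9, 14.8), 'ang': -18.4, 'z': array([20. , 25.4, 30.5]), 'mean': array([ 436.5, -345.4,   25.4]), 'n': 37}
scene 0.46 [236.2, 219.7, 249.3, 231.3] {'c': (435.8, -230.7), 'size': (40.4, 32.9), 'ang': -50.5, 'z': array([12.3, 23.2, 27.1]), 'mean': array([ 438.9, -233.8,   21.8]), 'n': 126}
scene 0.45 [207.7, 237.4, 225.2, 253.6] {'c': (442.0, -340.7), 'size': (34.9, 34.6), 'ang': -59.1, 'z': array([12.6, 23.6, 27.3]), 'mean': array([ 444.3, -343.2,   22.1]), 'n': 142}
```

View pics/g1.png

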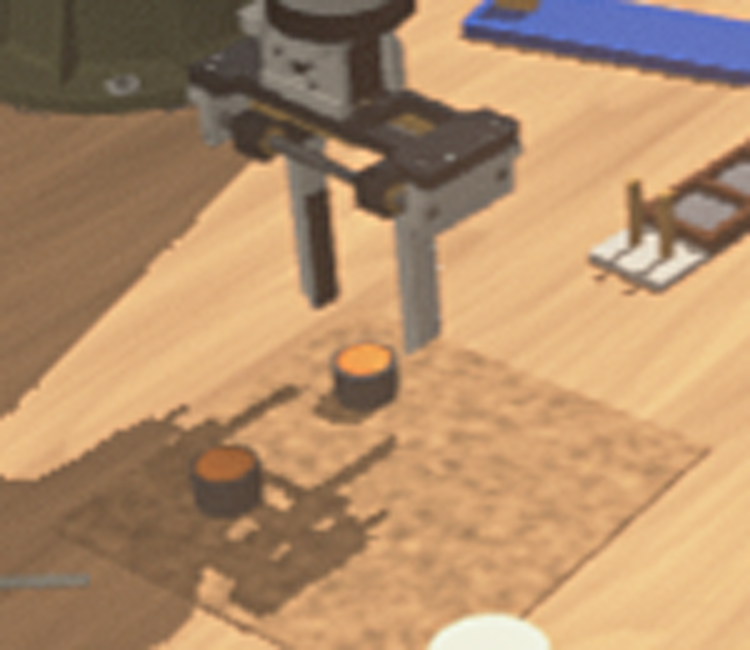

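```bash
python3 -m jog '-1 -5.5 -5 0 0 0 0.3;-1 -5.5 -15 0 0 0 0.3;-1 -5.5 -24 0 0 0 0.3;-1 -5.5 -30 0 0 0 0.3;-1 -5.5 -34 0 0 0 0.3;-1 -5.5 -34 0 0 0 0.3;-1 -5.5 -34 0 0 0 0.3' 15
```

```text
time_s: 12.03
ee_pos: [0.4367, -0.2312, 0.0122]
eef_rot: [-1.569, -0.001, -1.633]
force: [0.1, -1.1, -0.7]
grip_width: 0.066
```

```bash
python3 -m jog '0 0 0 0 0 0 0.5;0 0 0 0 0 0 0.6;0 0 0 0 0 0 0.65;0 0 0 0 0 0 0.8;0 0 0 0 0 0 0.8;0 0 0 0 0 0 0.8;0 0 0 0 0 0 0.8;0 0 0 0 0 0 0.8;0 0 0 0 0 0 0.8' 15
python3 -m jog '0 0 5 0 0 0 0.8;0 0 15 0 0 0 0.8;0 0 30 0 0 0 0.8;0 0 45 0 0 0 0.8;0 0 60 0 0 0 0.8;0 0 60 0 0 0 0.8' 15
python3 - <<'E'
from h import *
c=camera("scene"); crop(c,170,120,320,250,5,"pics/g2.png")
E
```

```text
time_s: 12.78
ee_pos: [0.4367, -0.2312, 0.0124]
eef_rot: [-1.569, -0.001, -1.633]
force: [-2.0, 0.6, 4.0]
grip_width: 0.0353
time_s: 13.28
ee_pos: [0.438, -0.2319, 0.0756]
eef_rot: [-1.565, -0.004, -1.633]
force: [0.3, 0.9, -0.8]
grip_width: 0.0355
```

View pics/g2.png

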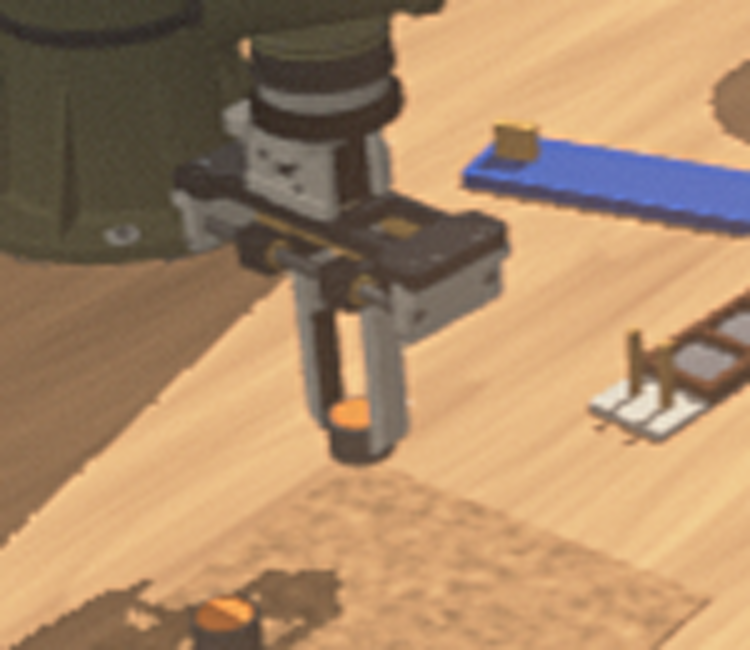

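The first lens is held upright at (358,430) in the crop. I'm carrying it to bay 2.

```bash
python3 -m jog '5 30 20 0 0 0 0.8;10 65 30 0 0 0 0.8;15 100 30 0 0 0 0.8;20 135 30 0 0 0 0.8;25 170 30 0 0 0 0.8;30 205 30 0 0 0 0.8;35 240 30 0 0 0 0.8;40 275 30 0 0 0 0.8;44.6 310 30 0 0 0 0.8;44.6 345.5 30 0 0 0 0.8' 15
python3 -m jog '0 0 0 0 0 0 0.8;0 0 0 0 0 0 0.8' 15
```

```text
time_s: 14.17
ee_pos: [0.482, 0.1156, 0.1032]
eef_rot: [-1.567, -0.003, -1.633]
force: [0.4, -0.4, -1.0]
grip_width: 0.0358
time_s: 14.33
ee_pos: [0.4813, 0.1169, 0.1022]
eef_rot: [-1.568, -0.003, -1.63]
force: [-0.2, -0.4, 0.5]
grip_width: 0.0353
```

```bash
python3 -m jog '1 -3.3 -20 0 0 0 0.8;1 -3.3 -40 0 0 0 0.8;1 -3.3 -60 0 0 0 0.8;1 -3.3 -68 0 0 0 0.8;1 -3.3 -68 0 0 0 0.8' 15
python3 - <<'E'
from h import *
o=get_obs();print(o["ee_pos"],o["eef_rot"],o["grip_width"])
c=camera("scene"); crop(c,270,110,390,220,6,"pics/h1.png")
W=world(c)
for d in masks_of("lens0","scene")[:4]:
    if d["conf"]>.2: print(round(d["conf"],2),d["extent"],rect(W,d["mask"]))
E
```

```text
time_s: 14.75
ee_pos: [0.4813, 0.1125, 0.0325]
eef_rot: [-1.572, -0.004, -1.631]
force: [-0.3, 0.1, -1.1]
grip_width: 0.0355
[0.4812684  0.11248659 0.03245624] [-1.57152138 -0.0041781  -1.63083296] 0.03549490518836226
0.57 [322.5, 167.1, 332.0, 180.0] {'c': (462.7, 122.2), 'size': (90.6, 30.5), 'ang': -43.1, 'z': array([ 2.2, 38.6, 48.3]), 'mean': array([480.9, 103.6,  36.4]), 'n': 106}
0.47 [210.2, 241.1, 224.7, 254.3] {'c': (440.3, -345.0), 'size': (39.6, 31.6), 'ang': 27.3, 'z': array([ 3.4, 21.2, 27.1]), 'mean': array([ 445.6, -345.8,   18.4]), 'n': 173}
```

View pics/h1.png

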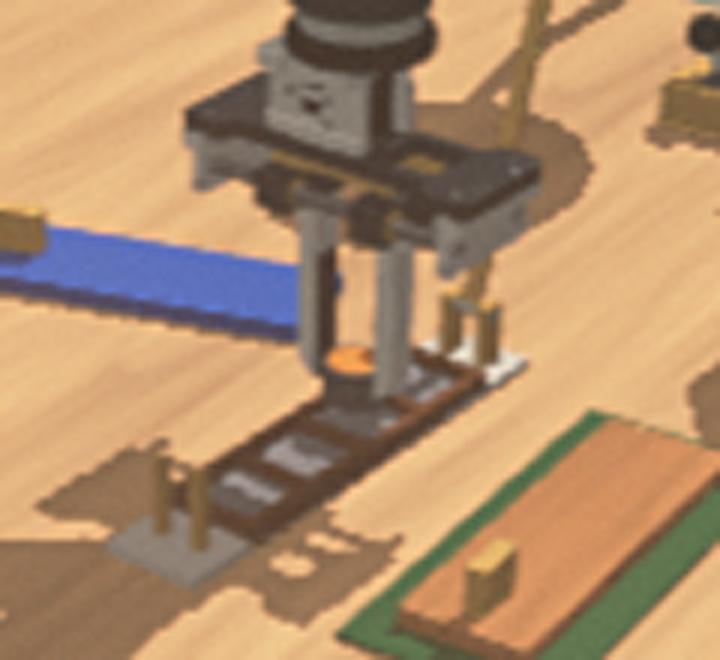

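```bash
cat >> h.py <<'E'
def ray(c,uv,z):
    s=undist(c,np.array([uv[0]]),np.array([uv[1]]))[0]
    R=cv2.Rodrigues(c["rvec"])[0]; o=-R.T@c["tvec"]; d=R.T@np.array([s[0],s[1],1.])
    return (o+d*(z-o[2])/d[2])*1000
def amber(c,box):
    x0,y0,x1,y1=box
    hsv=cv2.cvtColor(c["img"],cv2.COLOR_RGB2HSV)[y0:y1,x0:x1]
    m=(hsv[...,0]>7)&(hsv[...,0]<20)&(hsv[...,1]>175)
    n,l,s,ct=cv2.connectedComponentsWithStats(m.astype(np.uint8))
    i=1+s[1:,4].argmax(); return ct[i]+[x0,y0],s[i]
E
python3 - <<'E'
from h import *
c=camera("scene"); W=world(c)
a=amber(c,(315,155,345,182)); print(a, ray(c,a[0],.046))
# check of method: lens B on mat
a=amber(c,(200,230,232,260)); print(a, ray(c,a[0],.026))
E
```

```text
Traceback (most recent call last):
  File "h.py", line 37, in amber
    i=1+s[1:,4].argmax(); return ct[i]+[x0,y0],s[i]
        ~~~~~~~~~~~~~~^^
ValueError: attempt to get argmax of an empty sequence
```

```bash
sed -i 's/>175)/>130)\&(hsv[...,2]>180)/' h.py
python3 - <<'E'
from h import *
c=camera("scene"); W=world(c)
hsv=cv2.cvtColor(c["img"],cv2.COLOR_RGB2HSV); print(hsv[170,326:332],hsv[243,212:218])
a=amber(c,(315,155,345,182)); print(a, ray(c,a[0],.046))
a=amber(c,(200,230,232,260)); print(a, ray(c,a[0],.026))
E
```

```text
[[ 12 159 209]
 [ 13 170 239]
 [ 14 167 244]
 [ 14 172 242]
 [ 15 166 246]
 [ 15 165 245]] [[ 15 169 238]
 [ 15 168 237]
 [ 15 168 237]
 [ 15 165 239]
 [ 15 167 238]
 [ 16 164 241]]
(array([328.29166667, 168.66666667]), array([10, 12,  8,  4, 24], dtype=int32)) [478.00332608 114.20320719  46.        ]
(array([214.44444444, 242.04761905]), array([ 9,  9, 12,  7, 63], dtype=int32)) [ 439.80150234 -340.45550625   26.        ]
```

```bash
python3 -m jog '1 0 -4 0 0 0 0.8;1 0 -8 0 0 0 0.8;1 0 -11 0 0 0 0.8;1 0 -14 0 0 0 0.8;1 0 -14 0 0 0 0.8;1 0 -14 0 0 0 0.8' 15
```

```text
time_s: 15.45
ee_pos: [0.4839, 0.1135, 0.0211]
eef_rot: [-1.567, -0.003, -1.63]
force: [-0.4, 0.2, 0.3]
grip_width: 0.0355
```

```bash
python3 -m jog '-1 0 -2 0 0 0 0.8;-1 0 -3 0 0 0 0.8;-1 0 -3 0 0 0 0.8' 15
python3 -m jog '0 0 0 0 0 0 0.5;0 0 0 0 0 0 0.42;0 0 0 0 0 0 0.42;0 0 0 0 0 0 0.42;0 0 0 0 0 0 0.42' 15
python3 -m jog '0 0 15 0 0 0 0.42;0 0 40 0 0 0 0.42;0 0 75 0 0 0 0.42;0 0 110 0 0 0 0.42;0 0 110 0 0 0 0.42' 15
python3 - <<'E'
from h import *
c=camera("scene"); crop(c,270,110,390,220,6,"pics/h2.png")
W=world(c)
a=amber(c,(315,155,350,190)); print(a, ray(c,a[0],.031))
for d in masks_of("lens0","scene")[:4]:
    if d["conf"]>.2: print(round(d["conf"],2),d["extent"],rect(W,d["mask"]))
E
```

```text
time_s: 15.7
ee_pos: [0.4827, 0.1134, 0.0179]
eef_rot: [-1.567, -0.003, -1.63]
force: [-0.9, 0.5, -0.5]
grip_width: 0.0356
time_s: 16.12
ee_pos: [0.4827, 0.1134, 0.018]
eef_rot: [-1.567, -0.003, -1.63]
force: [-1.1, 0.7, 0.0]
grip_width: 0.0541
time_s: 16.53
ee_pos: [0.4853, 0.1139, 0.1342]
eef_rot: [-1.558, -0.001, -1.63]
force: [0.4, 0.6, 0.8]
grip_width: 0.0545
(array([327.4       , 173.13333333]), array([10, 17,  7,  4, 15], dtype=int32)) [476.74664047 111.44545024  31.        ]
0.77 [211.5, 238.0, 222.5, 251.8] {'c': (441.8, -340.9), 'size': (38.2, 32.0), 'ang': -63.8, 'z': array([ 6.1, 22.2, 27.3]), 'mean': array([ 445.7, -344.7,   19.7]), 'n': 162}
0.69 [322.2, 170.9, 333.8, 185.0] {'c': (484.9, 109.1), 'size': (36.6, 33.9), 'ang': -75.5, 'z': array([10.3, 26.4, 31.3]), 'mean': array([486.5, 106. ,  23.3]), 'n': 105}
```

View pics/h2.png

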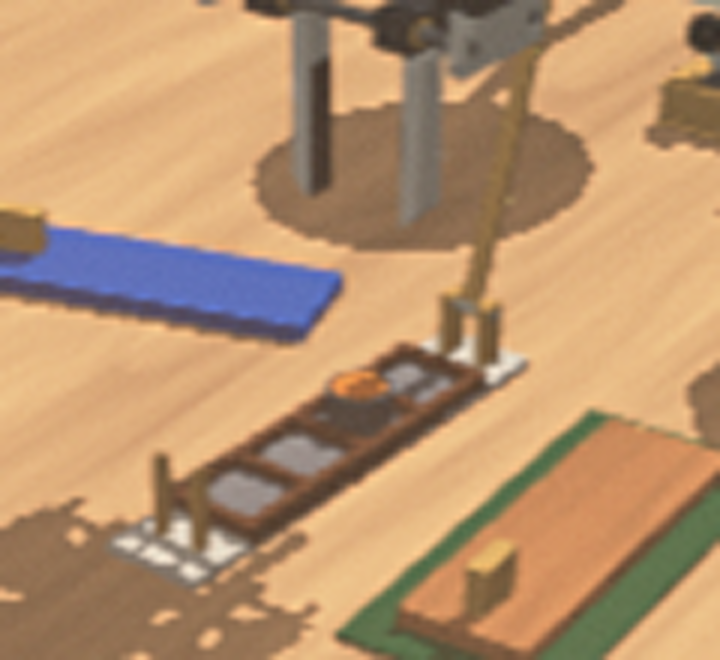

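The first lens is seated in bay 2 at (360,390) in the crop. Next is the second lens, at (440,-341).

```bash
python3 -m jog '-5 -35 0 0 0 0 0.42;-10 -75 0 0 0 0 0.42;-15 -115 0 0 0 0 0.4;-20 -155 0 0 0 0 0.35;-25 -195 0 0 0 0 0.3;-30 -235 0 0 0 0 0.3;-35 -275 0 0 0 0 0.3;-38 -315 0 0 0 0 0.3;-41 -355 0 0 0 0 0.3;-44 -395 0 0 0 0 0.3' 15
python3 -m jog '0 -40 0 0 0 0 0.3;0 -60 -20 0 0 0 0.3;0 -60 -50 0 0 0 0.3;0 -60 -75 0 0 0 0.3;0 -60 -85 0 0 0 0.3;0 -60 -85 0 0 0 0.3;0 -60 -85 0 0 0 0.3' 15
python3 - <<'E'
from h import *
o=get_obs();print(o["ee_pos"],o["eef_rot"])
for n in("top","scene"):
    c=camera(n);W=world(c)
    for d in masks_of("lens0",n)[:4]:
        if d["conf"]>.2: print(n,round(d["conf"],2),d["extent"],rect(W,d["mask"],(.012,.06)))
    if n=="scene": crop(c,150,150,300,280,5,"pics/i1.png"); a=amber(c,(200,230,232,260)); print(a, ray(c,a[0],.026))
E
```

```text
time_s: 17.47
ee_pos: [0.438, -0.2831, 0.1271]
eef_rot: [-1.567, -0.001, -1.63]
force: [0.5, -0.3, 0.8]
grip_width: 0.0658
time_s: 18.05
ee_pos: [0.438, -0.3428, 0.0421]
eef_rot: [-1.567, -0.001, -1.63]
force: [0.5, -0.6, -0.2]
grip_width: 0.066
[ 0.43798707 -0.34280402  0.04205911] [-1.56744198e+00 -5.56046953e-04 -1.62973239e+00]
top 0.6 [266.2, 220.0, 276.6, 231.5] {'c': (482.4, 113.0), 'size': (32.4, 31.2), 'ang': 45.3, 'z': array([18.7, 30.8, 39.2]), 'mean': array([482.4, 113.1,  30.7]), 'n': 95}
top 0.33 [245.7, 161.4, 325.8, 199.2] {'c': (626.6, 84.3), 'size': (213.8, 93.2), 'ang': 84.9, 'z': array([12.3, 15.4, 20.9]), 'mean': array([626.4,  74.6,  15.2]), 'n': 55}
scene 0.6 [323.8, 174.2, 333.1, 183.2] {'c': (483.9, 110.1), 'size': (36.2, 31.4), 'ang': -55.3, 'z': array([13.6, 27.3, 32.7]), 'mean': array([485.9, 106.7,  25.1]), 'n': 96}
scene 0.56 [286.4, 77.2, 369.8, 208.2] {'c': (481.9, 92.6), 'size': (261.7, 59.2), 'ang': 86.5, 'z': array([12.1, 15.6, 53.5]), 'mean': array([485.2,  95. ,  22.6]), 'n': 393}
scene 0.51 [211.8, 240.3, 224.2, 254.1] {'c': (449.5, -343.7), 'size': (45.7, 30.2), 'ang': 8.0, 'z': array([13.3, 23.6, 39.3]), 'mean': array([ 446.3, -345.8,   22.7]), 'n': 112}
(array([213.92982456, 242.10526316]), array([ 9,  9, 10,  7, 57], dtype=int32)) [ 438.91305645 -341.38433671   26.        ]
```

View pics/i1.png

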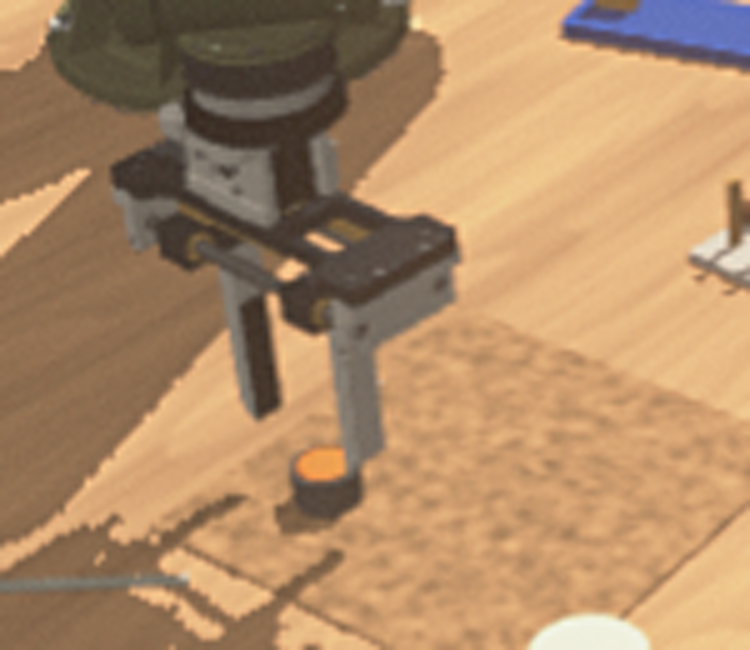

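Lens A is confirmed at (482,113). The gripper is over lens B. Descending and gripping.

```bash
python3 -m jog '2 1.5 -5 0 0 0 0.3;2 1.5 -15 0 0 0 0.3;2 1.5 -23 0 0 0 0.3;2 1.5 -29.5 0 0 0 0.3;2 1.5 -29.5 0 0 0 0.3;2 1.5 -29.5 0 0 0 0.3' 15
python3 -m jog '0 0 0 0 0 0 0.5;0 0 0 0 0 0 0.6;0 0 0 0 0 0 0.65;0 0 0 0 0 0 0.8;0 0 0 0 0 0 0.8;0 0 0 0 0 0 0.8;0 0 0 0 0 0 0.8;0 0 0 0 0 0 0.8;0 0 0 0 0 0 0.8' 15
python3 -m jog '0 0 5 0 0 0 0.8;0 0 15 0 0 0 0.8;0 0 30 0 0 0 0.8;0 0 50 0 0 0 0.8;0 0 70 0 0 0 0.8;0 0 90 0 0 0 0.8;0 0 90 0 0 0 0.8' 15
python3 - <<'E'
from h import *
c=camera("scene"); crop(c,150,120,300,250,5,"pics/i2.png")
E
```

```text
time_s: 18.75
ee_pos: [0.4404, -0.3417, 0.0134]
eef_rot: [-1.566, -0.002, -1.63]
force: [-0.4, -0.8, 0.4]
grip_width: 0.0659
time_s: 19.5
ee_pos: [0.4404, -0.3418, 0.0136]
eef_rot: [-1.566, -0.002, -1.63]
force: [-0.8, 0.1, 3.6]
grip_width: 0.0358
time_s: 20.08
ee_pos: [0.4417, -0.3428, 0.1082]
eef_rot: [-1.561, -0.006, -1.63]
force: [1.0, 0.0, 0.3]
grip_width: 0.0354
```

View pics/i2.png

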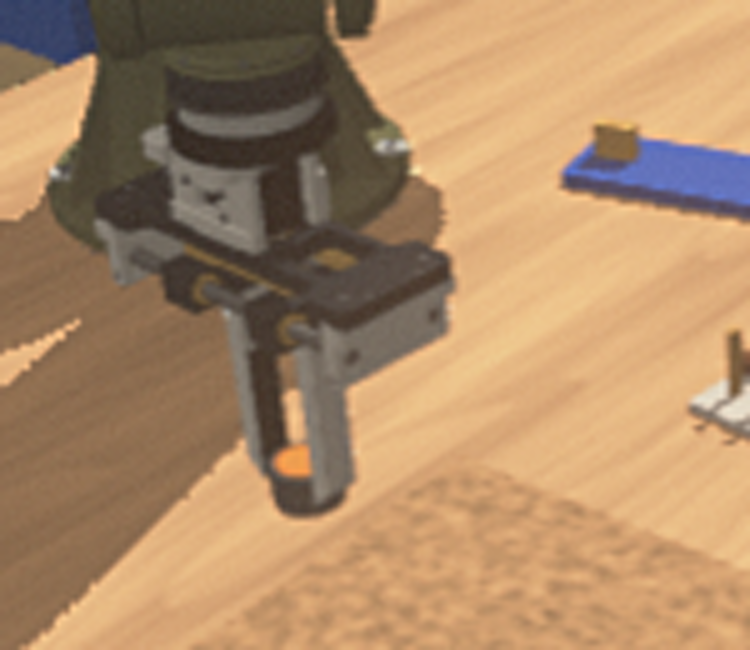

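Held upright at (308,480). Carrying it to bay 1.

```bash
python3 -m jog '4 38 0 0 0 0 0.8;8 78 0 0 0 0 0.8;12 118 0 0 0 0 0.8;16 158 0 0 0 0 0.8;20 198 0 0 0 0 0.8;24 238 0 0 0 0 0.8;28 278 0 0 0 0 0.8;32 318 0 0 0 0 0.8;36 358 0 0 0 0 0.8;37.8 380 0 0 0 0 0.8' 15
python3 -m jog '0 10 0 0 0 0 0.8;0 24 0 0 0 0 0.8;0 26 -10 0 0 0 0.8;0 26 -10 0 0 0 0.8' 15
```

```text
time_s: 20.97
ee_pos: [0.4784, 0.041, 0.1053]
eef_rot: [-1.563, -0.004, -1.628]
force: [0.8, 0.2, -1.4]
grip_width: 0.0355
time_s: 21.3
ee_pos: [0.4772, 0.0672, 0.0931]
eef_rot: [-1.566, -0.005, -1.627]
force: [-0.5, -0.8, -0.9]
grip_width: 0.0353
```

```bash
python3 -m jog '2 -1.5 -15 0 0 0 0.8;2 -1.5 -30 0 0 0 0.8;2 -1.5 -45 0 0 0 0.8;2 -1.5 -58 0 0 0 0.8;2 -1.5 -60 0 0 0 0.8;2 -1.5 -60 0 0 0 0.8' 15
python3 - <<'E'
from h import *
c=camera("scene"); crop(c,270,110,390,220,6,"pics/j1.png")
a=amber(c,(305,165,328,190)); print(a, ray(c,a[0],.047))
E
```

```text
time_s: 21.8
ee_pos: [0.4786, 0.0649, 0.0322]
eef_rot: [-1.569, -0.005, -1.628]
force: [-0.5, 0.3, -0.7]
grip_width: 0.0351
(array([319.        , 175.65517241]), array([10,  9,  8,  5, 29], dtype=int32)) [480.8290052   60.08194318  47.        ]
```

View pics/j1.png

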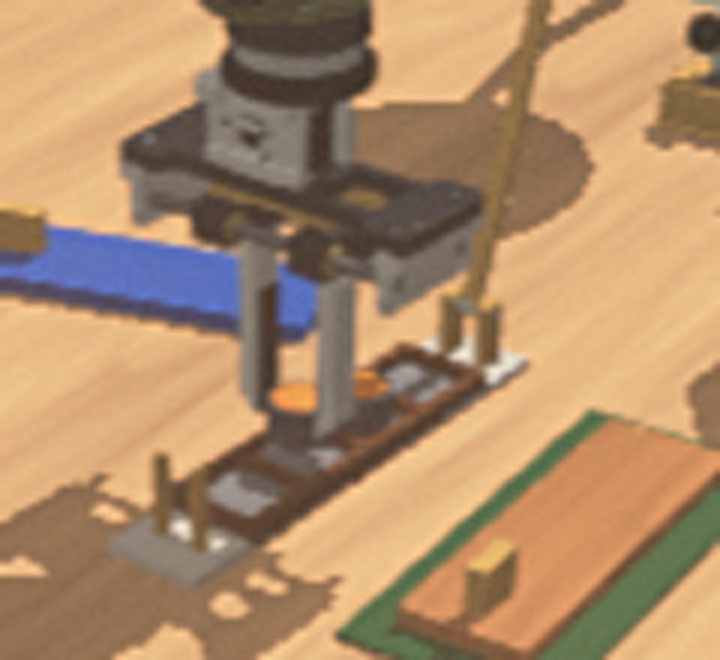

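Run:
```python
from h import *
c=camera("scene")
print(proj(c,[[.4813,.1125,.046],[.4786,.0649,.046],[.4827,.113,.031],[.44,-.341,.026]]))
for b in((305,165,328,190),(323,168,345,190),(200,230,232,260)):
    try: print(amber(c,b))
    except Exception as e: print(e)
hsv=cv2.cvtColor(c["img"],cv2.COLOR_RGB2HSV)[170:186,308:332]
m=(hsv[...,0]>7)&(hsv[...,0]<22)&(hsv[...,1]>120)&(hsv[...,2]>150)
print("\n".join("".join(".#"[int(v)] for v in r) for r in m))
```

```text
[[328.86341894 169.17774348]
 [319.31209911 175.09476594]
 [329.26270942 173.47409429]
 [214.34490255 242.18199856]]
(array([319.2962963 , 175.40740741]), array([11,  8,  7,  5, 27], dtype=int32))
(array([330., 172.]), array([6, 4, 3, 1, 3], dtype=int32))
attempt to get argmax of an empty sequence
........................
......................##
.....................###
..........####........##
........#######.......##
.......########.......##
.......########.........
........#######.........
............#...........
........................
........................
........................
....#...................
........................
........................
........................
```

The lens projects within 0.5 px of where it should be above bay 1. Lowering.

```bash
python3 -m jog '1 0.6 -4 0 0 0 0.8;1 0.6 -8 0 0 0 0.8;1 0.6 -11 0 0 0 0.8;1 0.6 -13.5 0 0 0 0.8;1 0.6 -13.5 0 0 0 0.8;1 0.6 -13.5 0 0 0 0.8' 15
```

```text
time_s: 22.4
ee_pos: [0.4804, 0.0659, 0.0199]
eef_rot: [-1.566, -0.005, -1.627]
force: [0.1, -0.2, -0.6]
grip_width: 0.0357
```

```bash
python3 -m jog '-0.5 0 -1 0 0 0 0.8;-0.5 0 -1 0 0 0 0.6;-0.5 0 -1 0 0 0 0.5;-0.5 0 -1 0 0 0 0.42;-0.5 0 -1 0 0 0 0.42;-0.5 0 -1 0 0 0 0.42;-0.5 0 -1 0 0 0 0.42' 15
python3 -m jog '0 0 10 0 0 0 0.42;0 0 30 0 0 0 0.42;0 0 60 0 0 0 0.42;0 0 100 0 0 0 0.42;0 0 140 0 0 0 0.42;0 -40 170 0 0 0 0.42;0 -80 170 0 0 0 0.42;-30 -120 170 0 0 0 0.42;-60 -160 170 0 0 0 0.42;-60 -160 170 0 0 0 0.42' 15
python3 - <<'E'
from h import *
for n in("top","scene"):
    c=camera(n);W=world(c);cv2.imwrite(f"pics/k_{n}.png",c["img"][:,:,::-1])
    for d in masks_of("lens0",n)[:5]:
        if d["conf"]>.2: print(n,round(d["conf"],2),d["extent"],rect(W,d["mask"],(.012,.06)))
    if n=="top": crop(c,225,200,345,250,6,"pics/k1.png")
    else: crop(c,280,150,360,215,8,"pics/k2.png")
E
```

```text
time_s: 22.98
ee_pos: [0.4799, 0.0659, 0.0189]
eef_rot: [-1.566, -0.005, -1.627]
force: [-0.4, -0.4, -0.4]
grip_width: 0.0547
time_s: 23.82
ee_pos: [0.4178, -0.0964, 0.1897]
eef_rot: [-1.566, -0.005, -1.629]
force: [-0.2, 0.5, 1.0]
grip_width: 0.0547
top 0.6 [268.1, 218.9, 277.2, 231.1] {'c': (484.3, 113.4), 'size': (32.6, 28.8), 'ang': -88.3, 'z': array([23. , 29.5, 36.9]), 'mean': array([483.5, 112.9,  29.6]), 'n': 87}
scene 0.45 [324.1, 174.1, 331.0, 181.6] {'c': (486.0, 106.8), 'size': (25.4, 25.0), 'ang': -55.4, 'z': array([14.1, 28.3, 32.7]), 'mean': array([488.1, 104.6,  25.7]), 'n': 64}
scene 0.44 [316.2, 176.0, 324.5, 190.9] {'c': (481.4, 61.9), 'size': (35.8, 33.6), 'ang': -55.1, 'z': array([13.1, 26.5, 32.8]), 'mean': array([483.2,  59.1,  24.7]), 'n': 105}
scene 0.29 [286.6, 76.8, 370.2, 207.5] {'c': (483.1, 92.4), 'size': (266.2, 59.4), 'ang': 87.0, 'z': array([12.1, 15.9, 54.7]), 'mean': array([486.4,  92.9,  23.1]), 'n': 352}
```

View pics/k1.png

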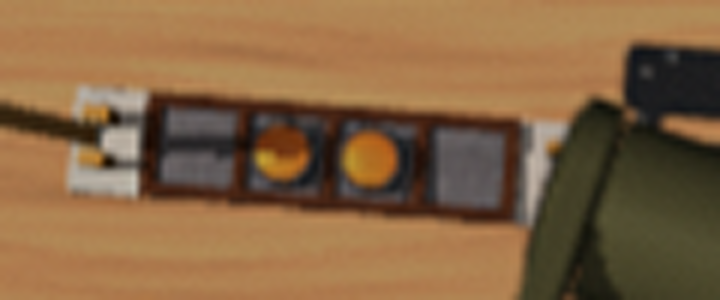

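View pics/k2.png

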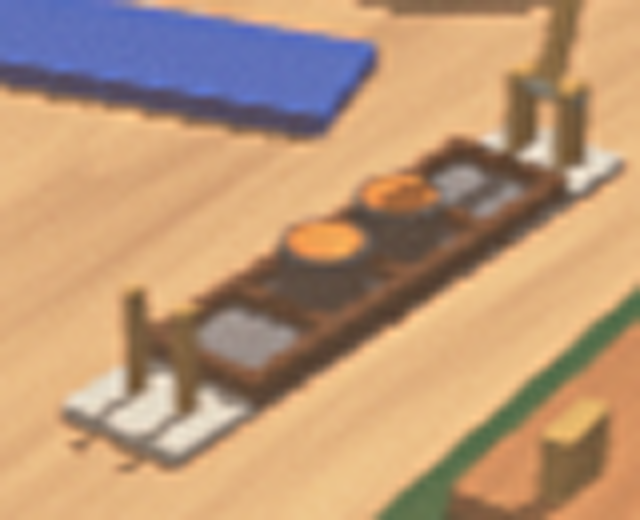

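View pics/k_scene.png

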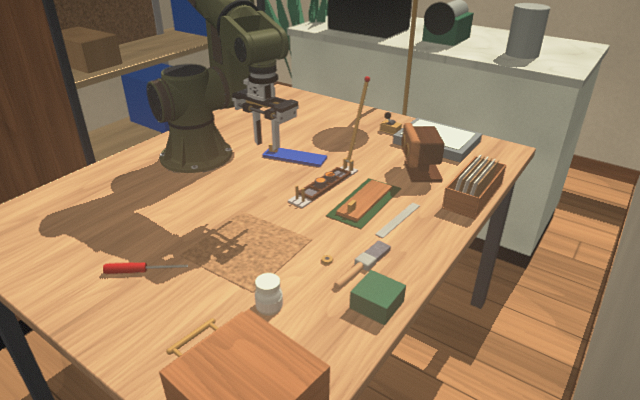

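Both lenses sit in bays, bay 2 at (282,153) and bay 1 at (370,158) in the top crop, and the mat is empty. Now the keeper bar: close the fingers, rise, go over and past the knob, and drop in behind it.

```bash
python3 -m jog '0 0 35 0 0 0 1;0 0 70 0 0 0 1;0 0 105 0 0 0 1;0 0 140 0 0 0 1;10 40 150 0 0 0 1;20 80 150 0 0 0 1;30 120 150 0 0 0 1;40 160 150 0 0 0 1;50 200 150 0 0 0 1;55 240 150 0 0 0 1' 30
python3 -m jog '10 40 0 0 0 0 1;15 80 0 0 0 0 1;20 120 0 0 0 0 1;24 160 0 0 0 0 1;24 192 0 0 0 0 1;24 192 0 0 0 0 1;24 192 0 0 0 0 1' 30
python3 - <<'E'
from h import *
o=get_obs();print(o["ee_pos"],o["eef_rot"],o["grip_width"])
for n in("top","scene"):
    c=camera(n);cv2.imwrite(f"pics/l_{n}.png",c["img"][:,:,::-1])
E
```

```text
time_s: 24.85
ee_pos: [0.4752, 0.1493, 0.3397]
eef_rot: [-1.565, -0.005, -1.627]
force: [1.4, -0.1, -0.3]
grip_width: 0.0005
time_s: 25.43
ee_pos: [0.4982, 0.3438, 0.3389]
eef_rot: [-1.566, -0.005, -1.623]
force: [-1.0, 0.0, -0.3]
grip_width: 0.0006
[0.49819616 0.34380323 0.33885788] [-1.56649766 -0.00546272 -1.62297717] 0.0005657062129474653
```

View pics/l_scene.png

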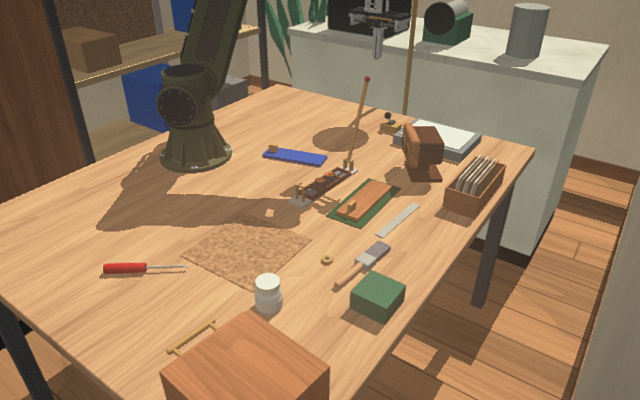

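```bash
python3 -m jog '0 0 -25 0 0 0 1;0 0 -50 0 0 0 1;0 0 -75 0 0 0 1;0 0 -97 0 0 0 1;0 0 -97 0 0 0 1;-1 -12 -97 0 0 0 1;-2 -24 -97 0 0 0 1;-2 -32 -97 0 0 0 1;-2 -32 -97 0 0 0 1' 30
python3 - <<'E'
from h import *
o=get_obs();print(o["ee_pos"],o["eef_rot"],o["force"])
c=camera("scene");crop(c,310,30,430,190,5,"pics/m1.png")
c=camera("top");crop(c,150,170,310,260,5,"pics/m2.png")
E
```

```text
time_s: 26.28
ee_pos: [0.4974, 0.3077, 0.2447]
eef_rot: [-1.563, -0.004, -1.628]
force: [0.3, 0.0, 0.6]
grip_width: 0.0005
[0.4974182  0.30774708 0.2447097 ] [-1.56294806 -0.00363152 -1.62780129] [0.34369172 0.00980506 0.63744303]
```

View pics/m1.png

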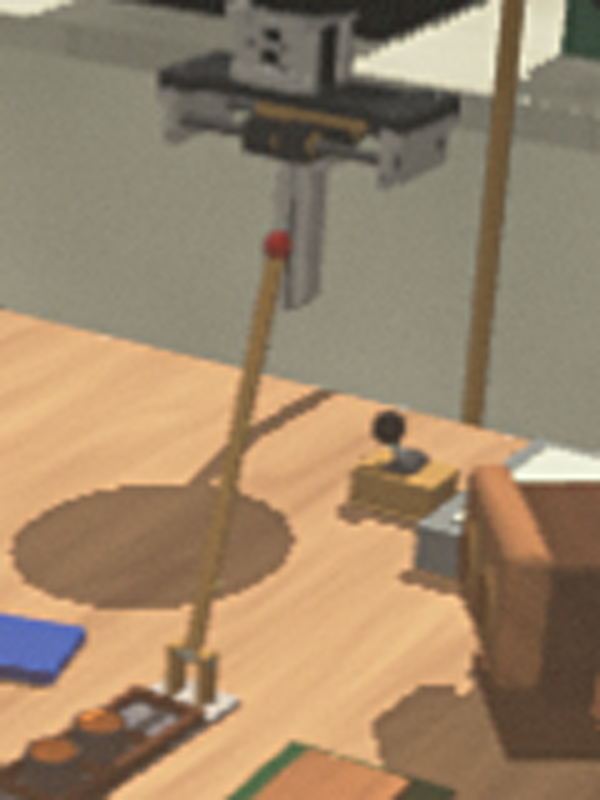

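Run:
```python
from h import *
c=camera("scene")
for y in(290,294,298,302): 
    dy=y-211.5; z=36+np.sqrt(264**2-dy**2)
    print(y,z,proj(c,[[.489+.000066*dy,y/1000,z/1000]]))
print(proj(c,[[.4974,.3077,.2447],[.4974,.3077,.29],[.4974,.2997,.29]]))
W=world(c)
hsv=cv2.cvtColor(c["img"],cv2.COLOR_RGB2HSV)
m=((hsv[...,0]<6)|(hsv[...,0]>174))&(hsv[...,1]>130)&(hsv[...,2]>80)
ys,xs=np.nonzero(m[60:100,350:385]); print(xs.mean()+350,ys.mean()+60,len(xs))
print(np.nanmedian(W[60:100,350:385][m[60:100,350:385]],0))
```

```text
290 288.05902086614554 [[365.73889961  78.59565925]]
294 286.77828853391594 [[366.45117741  78.67530322]]
298 285.4268429820656 [[367.15908567  78.77689897]]
302 284.0035282007093 [[367.86258154  78.90065613]]
[[368.77048571  90.74038374]
 [369.57799768  76.67694908]
 [368.27360121  77.35108942]]
365.4 78.4 15
[0.49625837 0.28344236 0.29147747]
```

View pics/m2.png

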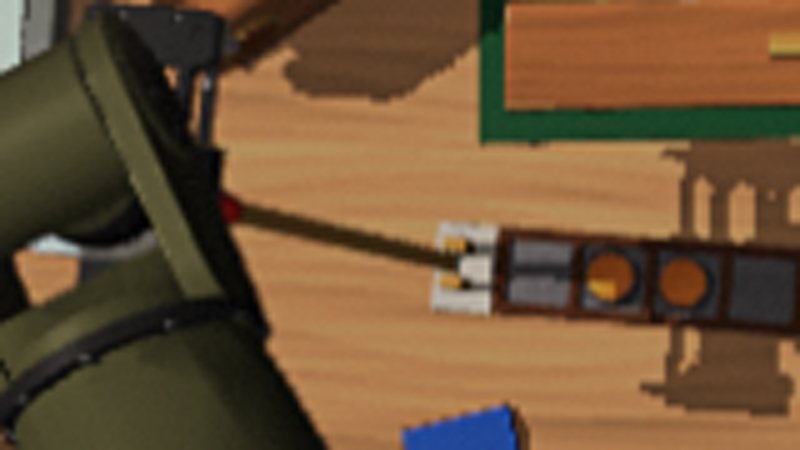

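The knob has moved from 367 to 365 px, so the push is working. Continuing past upright.

```bash
python3 -m jog '-1 -15 1 0 0 0 1;-2 -30 2 0 0 0 1;-4 -45 4 0 0 0 1;-5 -60 5 0 0 0 1;-6 -75 6 0 0 0 1;-8 -90 6 0 0 0 1;-9 -105 5 0 0 0 1;-10 -120 3 0 0 0 1;-10 -121 3 0 0 0 1' 30
python3 - <<'E'
from h import *
o=get_obs();print(o["ee_pos"],o["eef_rot"],o["force"])
c=camera("scene");crop(c,290,30,410,190,5,"pics/n1.png")
E
```

```text
time_s: 27.18
ee_pos: [0.4868, 0.1858, 0.2465]
eef_rot: [-1.565, -0.005, -1.628]
force: [0.5, -0.3, 0.2]
grip_width: 0.0008
[0.48682858 0.18582375 0.2464769 ] [-1.56451435 -0.00469118 -1.62849029] [ 0.49607494 -0.34093666  0.2499659 ]
```

View pics/n1.png

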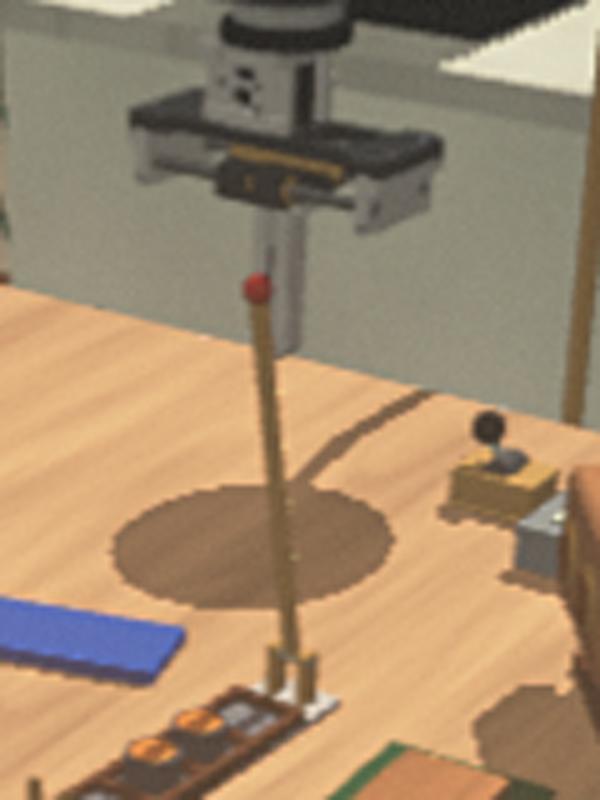

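```bash
python3 -m jog '-1 -20.6 -2.5 0 0 0 1;-2 -41 -9 0 0 0 1;-3.5 -60.7 -17.5 0 0 0 1;-5 -79.4 -28 0 0 0 1;-6 -97 -40.3 0 0 0 1;-7 -113.4 -54 0 0 0 1;-8 -128 -69.7 0 0 0 1;-9 -141.4 -86.6 0 0 0 1;-9 -141.4 -86.6 0 0 0 1' 30
python3 - <<'E'
from h import *
o=get_obs();print(o["ee_pos"],o["eef_rot"],o["force"])
c=camera("scene");crop(c,260,70,380,215,5,"pics/n2.png")
E
```

```text
time_s: 27.98
ee_pos: [0.4767, 0.0441, 0.1575]
eef_rot: [-1.569, -0.005, -1.63]
force: [-0.8, -0.0, -0.2]
grip_width: 0.0004
[0.47669703 0.04410833 0.15745418] [-1.56863446 -0.00499612 -1.62987339] [-0.79235974 -0.03494241 -0.15346786]
```

View pics/n2.png

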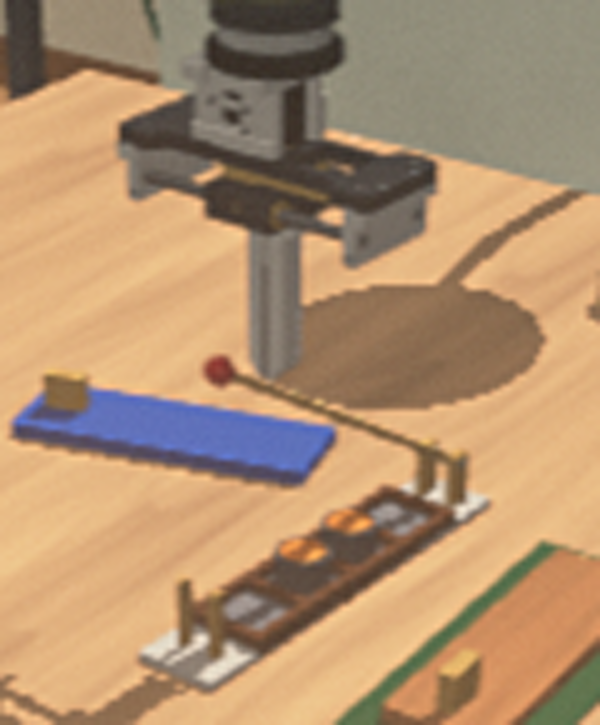

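```bash
python3 -m jog '-0.5 -11.3 -16 0 0 0 1;-0.5 -21 -35 0 0 0 1;-0.5 -28.5 -55 0 0 0 1;-1 -34 -76 0 0 0 1;-1 -37 -92 0 0 0 1;-1 -38 -103 0 0 0 1;-1 -39 -111 0 0 0 1;-1 -39 -111 0 0 0 1' 30
python3 - <<'E'
from h import *
o=get_obs();print(o["ee_pos"],o["eef_rot"],o["force"])
c=camera("scene");crop(c,260,90,380,215,5,"pics/n3.png")
E
```

```text
time_s: 28.7
ee_pos: [0.4764, 0.0067, 0.0476]
eef_rot: [-1.568, -0.004, -1.629]
force: [-0.6, 0.4, 0.3]
grip_width: 0.0007
[0.47637616 0.00667289 0.04761225] [-1.56810162 -0.00448503 -1.62936599] [-0.55407214  0.35282422  0.28416985]
```

View pics/n3.png

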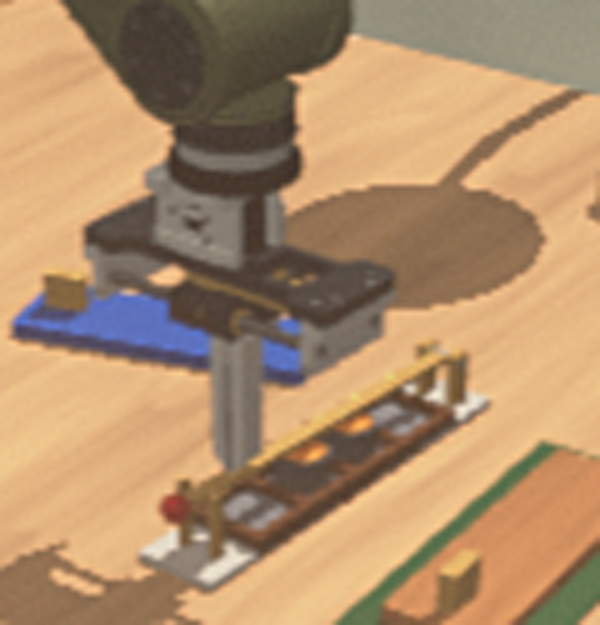

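The bar is entering the fork. I'm pressing down in small steps and watching the force.

```bash
python3 -m jog '-1 0 -3 0 0 0 1;-1 0 -6 0 0 0 1;-1 0 -8 0 0 0 1;-1 0 -8 0 0 0 1' 30; python3 -m jog '0 0 -1 0 0 0 1;0 0 -2 0 0 0 1;0 0 -2 0 0 0 1' 30
```

```text
time_s: 29.08
ee_pos: [0.4757, 0.0068, 0.0404]
eef_rot: [-1.567, -0.004, -1.629]
force: [-0.5, -0.3, 0.7]
grip_width: 0.0002
time_s: 29.33
ee_pos: [0.476, 0.0067, 0.039]
eef_rot: [-1.566, -0.004, -1.629]
force: [-3.8, 0.3, 10.1]
grip_width: 0.0004
```

```bash
python3 -m jog '0 0 -1 0 0 0 1;0 0 -2 0 0 0 1;0 0 -2 0 0 0 1;0 0 -2 0 0 0 1' 30
python3 -m jog '0 0 10 0 0 0 1;0 0 40 0 0 0 1;0 0 75 0 0 0 1;0 0 110 0 0 0 1;-20 -35 130 0 0 0 1;-40 -70 130 0 0 0 1;-60 -105 130 0 0 0 1;-80 -140 130 0 0 0 1;-80 -170 130 0 0 0 1;-80 -170 130 0 0 0 1' 30
python3 - <<'E'
from h import *
print(get_obs()["ee_pos"])
for n in("top","scene"):
    c=camera(n);W=world(c);X,Y,Z=[W[...,i]*1000 for i in range(3)]
    hsv=cv2.cvtColor(c["img"],cv2.COLOR_RGB2HSV)
    red=((hsv[...,0]<6)|(hsv[...,0]>174))&(hsv[...,1]>130)&(hsv[...,2]>70)&(X>430)&(X<520)&(Y>-90)&(Y<0)&(Z>15)&(Z<90)
    print(n,"knob",rect(W,red))
    dY=(Y-90)/.998; bx=481+.066*dY
    m=(abs(X-bx)<4)&(Z>25)&(Z<75)&(dY>-110)&(dY<105)
    k=np.polyfit(dY[m],Z[m],1); print("bar slope",k,m.sum())
    m=(X>570)&(X<690)&(Y>-45)&(Y<210)&(hsv[...,0]<20)&(Z>9)&(Z<22)
    print(" lid",rect(W,m))
    for d in masks_of("lens0",n)[:5]:
        if d["conf"]>.3: print(n,round(d["conf"],2),d["extent"],rect(W,d["mask"],(.012,.06)))
    cv2.imwrite(f"pics/z_{n}.png",c["img"][:,:,::-1])
    if n=="top": crop(c,225,140,345,250,6,"pics/z1.png")
    else: crop(c,280,130,400,230,6,"pics/z2.png")
E
```

```text
time_s: 29.67
ee_pos: [0.4762, 0.0067, 0.0386]
eef_rot: [-1.566, -0.004, -1.629]
force: [-10.0, 0.2, 25.6]
grip_width: 0.0005
time_s: 30.5
ee_pos: [0.3954, -0.167, 0.169]
eef_rot: [-1.565, -0.006, -1.633]
force: [0.6, 0.2, 0.3]
grip_width: 0.0002
[ 0.39541887 -0.16704195  0.16902581]
top knob {'c': (473.3, -51.2), 'size': (13.1, 10.1), 'ang': 87.0, 'z': array([35.6, 43.5, 49.5]), 'mean': array([473.4, -50.2,  43.2]), 'n': 17}
bar slope [-3.77924678e-03  3.82795886e+01] 174
 lid {'c': (618.8, 82.4), 'size': (211.7, 94.2), 'ang': -87.5, 'z': array([ 9.3, 13.8, 20.2]), 'mean': array([628.9,  85.4,  14.1]), 'n': 1213}
top 0.53 [268.9, 218.1, 276.5, 229.2] {'c': (482.7, 113.9), 'size': (26.5, 16.8), 'ang': -5.0, 'z': array([24.2, 30.1, 35.4]), 'mean': array([481.2, 113.3,  30.4]), 'n': 30}
top 0.4 [282.6, 222.2, 291.6, 231.8] {'c': (476.5, 69.7), 'size': (32.2, 27.0), 'ang': 14.9, 'z': array([22.1, 29.3, 35.1]), 'mean': array([474.7,  67.5,  29.5]), 'n': 49}
scene knob {'c': (477.1, -55.2), 'size': (13.0, 11.6), 'ang': -38.3, 'z': array([37.3, 40.5, 43.3]), 'mean': array([476.6, -55.3,  40.6]), 'n': 15}
bar slope [-5.40224868e-03  3.60769714e+01] 101
 lid {'c': (630.2, 81.4), 'size': (219.4, 73.2), 'ang': -87.6, 'z': array([ 9.4, 12.6, 17.1]), 'mean': array([632.7,  76.6,  12.7]), 'n': 881}
scene 0.46 [325.7, 175.0, 333.0, 183.8] {'c': (493.6, 105.2), 'size': (30.5, 16.7), 'ang': 71.5, 'z': array([12.6, 22.9, 30.8]), 'mean': array([492.3, 104.3,  22.3]), 'n': 51}
scene 0.45 [293.0, 161.9, 347.3, 196.8] {'c': (476.4, 69.3), 'size': (264.7, 25.1), 'ang': 87.5, 'z': array([28.9, 37. , 43. ]), 'mean': array([480.8,  60.3,  36.6]), 'n': 255}
```

View pics/z1.png

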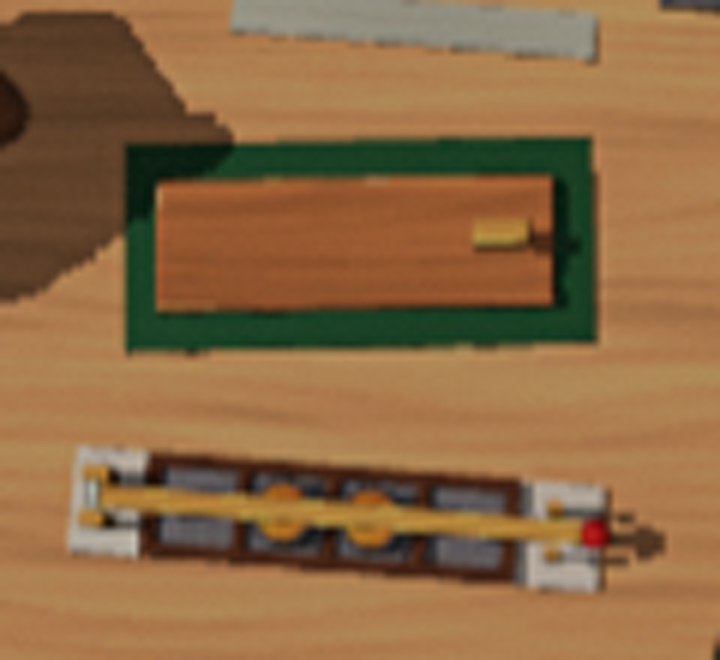

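View pics/z2.png

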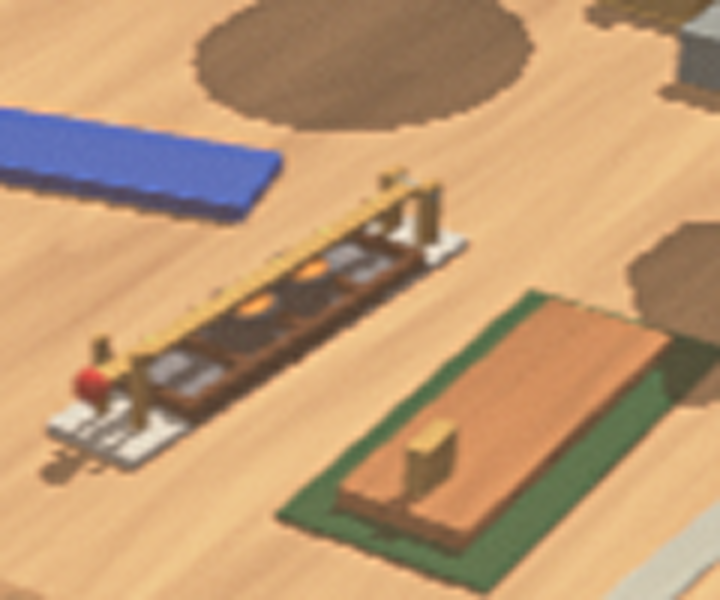

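View pics/z_top.png

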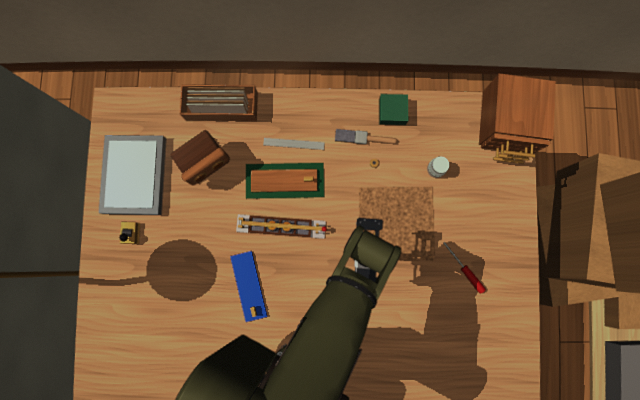

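The bar is level in the fork (slope -0.004 to -0.005), with the knob at (595,533) in the crop. Both lenses are under it, the lid is flat and central on the pad, the mat is empty and the arm is clear. Handing in.

```bash
python3 -c "
from station import *
print(hand_in())"
```

```text
the job is handed in; nothing more can be done
None
```

I did all four steps and handed the job in at about 31 s; no verdict was reported.

- **Lid:** I tipped the wooden lid (not the blue one) by its fin to 13.8° with the heel still on the rim. I then lifted it off and laid it fin up on the green pad. It sagged about 0.1 rad in the grip on the way but settled flat, a few millimetres from the pad's centre.
- **Lenses:** Only two lenses were present. They were gripped at 15 N and are in bays 1 and 2.
- **Keeper bar:** I pushed it over with closed fingers and pressed it to its stop with about 25 N. It now reads level to within 0.005 rad.
- **Last checks:** The mat is empty, the other things on the bench look unmoved by eye, and the arm is clear. The lenses looked well inside their bays before the bar closed. Afterwards the bar hid parts of them, so their later positions scatter by several millimetres. The top camera's lid outline came out about 12 mm off because it caught some of the pad's surroundings, but the scene camera and the picture both agree that the lid is centred.

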